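# Take the pusher off the slicer and lay it in the wash tray

## Task

The vegetable slicer is done for the day: slide its white pusher up the sloping rails to the very top, where the rail lips are cut away, lift it straight off the bed there, and set it gently down in the steel wash tray, upright and flat on the tray's floor. Keep the fingers off the blade, do not drop the pusher, and leave the peeler, the tin and the spice jar where they are.

Things in the scene. Friction and masses are not known exactly. Their poses are not given: they have to be found in the camera images.
- bed_center (a point): Steel vegetable slicer, fixed, 350 mm long, 132 mm wide; its bed slopes up at 25 degrees, low end toward the robot. This point: centre of the bed's surface, 104 mm above the table; x up the slope along the rails, y across, z square to the bed. The T-rails' heads, 10 to 14 mm above the bed, reach out to y = +-64 mm. End stops rise to 21 mm above the bed; a carrying handle at the top reaches x = 198 mm.
- lift_point (a point): Point fixed on the slicer where pusher_center stands when the pusher is at the top of the rails, 2 mm short of the upper stop. Axes as the slicer's. The rails' outer lips are cut away at the top: the pusher can be lifted (along z) only with its centre within 5 mm of this point along x. Below that its toes run under the lips and it can only slide along x. Lifted 20 mm it is clear of everything.
- blade: The slicer's slanting steel blade, 16 by 90 mm, lying across the middle of the bed; origin at its centre on the bed. The pusher slides over it with about 10 mm to spare.
- pusher_center (a point): Centre, half-way up, of the white pusher, a loose carriage on the rails, 0.2 to 0.3 kg: 84 mm along x (along the rails), 140 along y, 71 high along z; underside 35 mm below this point. Black grip bar on top: 30 mm thick along x, 72 long along y, flat sides from 6 mm below to 30 above this point: grip it across x, square to the bed, about 15 mm above the point. Slides with 2 mm of play and 2 to 4 N when not pressed down; stays where left.
- tray_floor (a point): Centre of the floor of the loose steel wash tray: 146 by 206 mm outside, 140 by 200 inside, floor 3 mm thick, walls 22 mm high, 0.5 kg. y runs along its long side, z up. The pusher lies flat in it only with its 140 mm length (its y) along the tray's long side, either way round, within about 25 degrees; its centre is then 35 mm above this point.
- peeler_mid (a point): Black-handled peeler lying on the table, 170 mm long, a bystander; its middle.
- tin_mid (a point): Food tin with a gold lid, 75 mm across, 110 mm high, a bystander; its middle.
- spice_jar_mid (a point): Spice jar with a green cap, 41 mm across, 103 mm high, a bystander; its middle.

How it is judged:
On the way, in this order (a step that is already met when the one before it is completed fails the run):
1. the pusher is slid up to the top of the rails, still seated on them (x of pusher_center in the frame of bed_center above 0.099 m and z of pusher_center in the frame of bed_center between 0.03 and 0.047 m), for 0.1 s.
2. the pusher is lifted clear of the rails (z of pusher_center in the frame of bed_center above 0.062 m), for 0.1 s.
At the end, for the whole second after the job is handed in: The pusher lies in the tray on the table, flat on the tray's floor (centre 31 to 39 mm above it, tilted less than 0.06 rad), upright, within the walls, released and at rest (x of pusher_center in the frame of tray_floor between -0.035 and 0.035 m and y of pusher_center in the frame of tray_floor between -0.037 and 0.037 m and z of pusher_center in the frame of tray_floor between 0.031 and 0.039 m and angle between pusher_center's own z axis and vertical below 0.06 rad and height (world z) of tray_floor below 0.008 m and linear speed of pusher below 0.02 m/s); the robot touches nothing.
It fails at once if the fingers touch the blade (contact force between the fingers and blade above 1 N).
It fails at once if the pusher is dropped (moves faster than 0.7 m/s while no finger touches it) (linear speed of pusher above 0.7 m/s and contact force between the fingers and pusher below 0.2 N).
It fails at once if the peeler, the tin or the spice jar is moved by more than 30 mm (distance of any of peeler_mid, tin_mid, spice_jar_mid from where it was at the start of the episode above 0.03 m).
It also fails if it takes over 48 s, if anything falls off the work surface, if the arm or the gripper's body presses on something with over 40 N, if the wrist force passes 120 N, or if a joint passes its speed limit or range.

## Robot

A 6-joint arm with a two-finger parallel gripper is mounted at the origin on a cart in front of the work surface, level with it; the furniture and walls round the work are solid. World frame = base frame: x ahead of the robot, y to its left, z up, the work surface at z = 0. Lengths are in m, angles in rad, forces in N, time in s.
With the tool pointing down it reaches from about 0.25 to 0.725 m from the base axis. Payload 4 kg.
Tool frame: the origin (TCP) lies at the centre of the arm's flange, where the gripper is bolted on; the fingertips stand 173 mm ahead of it and the grasp point (between the pads) lies 155 mm ahead of it; x points along the fingers, z is the direction in which the jaws open and shut, and the axes are right-handed (so a half turn about x gives the same grasp; the last joint's range is limited). The gripper opens to 85 mm and grips with 20 to 120 N. Pads are 22 mm wide; open, the fingers measure 114 mm over their backs; the gripper's body (76 mm by 85 mm) begins 54 mm behind the grasp point. The pads swing forward as they close: fully open they stand 13 mm farther back than shut.
Start: joints at [-1.206, 0.241, 0.005, 1.335, 0, 1.571], TCP at [0.178, -0.467, 0.405] pointing down, gripper open.
Joint ranges: [-2.72, 2.72], [-1.05, 1.87], [-1.09, 1.28], [-1.99, 2.15], [-1.42, 1.44], [-3.14, 3.14]. Speed limits (rad/s): [2.79, 2.79, 3.14, 3.14, 3.14, 3.14].

## Interface

Orientations are given as a unit quaternion [x, y, z, w].
In Python, from workcell import bot gives the robot as it stands.
- The arm moves only by the tool arm_command, never from a script. Its argument "moves" is one flat list of numbers, 7 for each row, row after row: the shift along the tool's x, y, z in m, then the turn, a rotation vector about the tool's x, y, z in rad, then the closure, from -1 (fully open) to 1 (shut). A call has 1 to 20 rows; each row shifts and turns the pose as measured when the row begins, along the tool's axes as they then stand; what a row does not reach is not made up. A row lasts 1/12 s, in which the tool goes at most 41.7 mm and 7.16 degrees, less where a joint would pass 70% of its speed; a pose out of reach is approached as far as the arm can. A call with a gripper value outside its range is refused whole. The fingers move at their own pace and stop on an object; the grip force is fixed at half the most. Time passes only in rows, so rows that do not move let the fingers close. It gives the time, the measured TCP pose, the force and the opening at its end, in the units of the state.
- bot.get_obs(): the state, without advancing time (a new reading comes with each control period).
- bot.camera(name): name is "scene" or "top" or "wrist"; returns the picture (420x560x3 uint8, red, green, blue); there is no depth.
- bot.get_calibration(name): a dict with "mtx" (3x3 intrinsics, pixels), "world_from_camera" (4x4, takes a point from camera to world coordinates); the wrist camera has in their place "mount" (4x4, takes a point from camera to tool coordinates, whose origin is the TCP and whose axes are the tool frame's). Camera axes: x right, y up, looking along -z (the intrinsics and any distortion apply to the point x, -y, -z); pixel columns grow to the right and rows downward; lengths in m; the calibration is good to about 2 mm. A picture is of the moment at which its call begins: read the wrist's pose just before it. get_calibration takes no time and is no camera call.
- bot.job_done(): hands the job in, once; it reports no verdict.
The state is a dict: "clock": time; "joint_pos": joint angles; "joint_vel": joint speeds; "tau": joint torques, N m; "eef_pos": TCP position; "tool_rot": TCP orientation; "ft_force": force on the tool from outside, world axes, zero at the start; "ft_torque": the same for the moment, N m; "grip_width": finger opening in m.
Only numpy, scipy, OpenCV 4.12 (cv2) and the standard library are available. Lean on these libraries where they do the work, as an engineer would, in place of code of your own. Each camera call takes 0.05 s, during which the arm holds its last target.

## Working session

There is one attempt and no reset: what is moved stays moved. The work goes in short steps, Python scripts to look and compute and a tool call to move; the robot and the scene stay as the last step left them, time stands still between calls to the robot, and variables do not carry over. Pictures are saved under pics/ and viewed, and the job is handed in when it is done.

Besides the shell and the picture viewer there is one more tool, called as name(argument=value, ...) on one line, values as JSON. arm_command: Moves the arm, as the interface text tells. Its arguments: {"type":"object","properties":{"moves":{"type":"array"}},"required":["moves"]}

```bash
mkdir -p pics; ls; python3 - <<'E'
from workcell import bot
import cv2,numpy as np
np.set_printoptions(precision=4,suppress=True)
o=bot.get_obs()
for k in o: print(k,np.array(o[k]))
for n in ["scene","top","wrist"]:
    c=bot.get_calibration(n)
    print(n,{k:np.array(v) for k,v in c.items()})
    cv2.imwrite(f"pics/{n}0.png",cv2.cvtColor(bot.camera(n),cv2.COLOR_RGB2BGR))
E
```

```text
pics
clock 0.0
joint_pos [-1.206   0.2414  0.0037  1.3352  0.      1.5708]
joint_vel [-0.0008  0.      0.001   0.0008  0.0019  0.001 ]
tau [  0.001  -37.2319  25.2408   0.017    0.       0.    ]
eef_pos [ 0.1783 -0.4668  0.4038]
tool_rot [ 0.4014  0.583  -0.4006  0.5818]
ft_force [-0.3458 -0.4868  0.02  ]
ft_torque [-0.045   0.0436  0.0085]
grip_width 0.08561339781063447
scene {'mtx': array([[465.6428,   0.    , 274.1502],
       [  0.    , 465.6428, 208.9167],
       [  0.    ,   0.    ,   1.    ]]), 'world_from_camera': array([[-0.828 ,  0.4092, -0.3835,  0.0035],
       [-0.5608, -0.6097,  0.5602,  0.7422],
       [-0.0046,  0.6789,  0.7342,  1.1709],
       [ 0.    ,  0.    ,  0.    ,  1.    ]])}
top {'mtx': array([[380.874 ,   0.    , 276.1578],
       [  0.    , 380.874 , 215.7626],
       [  0.    ,   0.    ,   1.    ]]), 'world_from_camera': array([[ 0.0262,  0.9819, -0.1877,  0.3475],
       [-0.9997,  0.0258, -0.0044, -0.0087],
       [ 0.0005,  0.1877,  0.9822,  1.192 ],
       [ 0.    ,  0.    ,  0.    ,  1.    ]])}
wrist {'mtx': array([[297.2745,   0.    , 281.4523],
       [  0.    , 297.2745, 211.1539],
       [  0.    ,   0.    ,   1.    ]]), 'mount': array([[-0.0002,  0.2785, -0.9605,  0.0302],
       [ 0.0011,  0.9605,  0.2785,  0.0722],
       [ 1.    , -0.001 , -0.0005, -0.0005],
       [ 0.    ,  0.    ,  0.    ,  1.    ]])}
```

View pics/scene0.png

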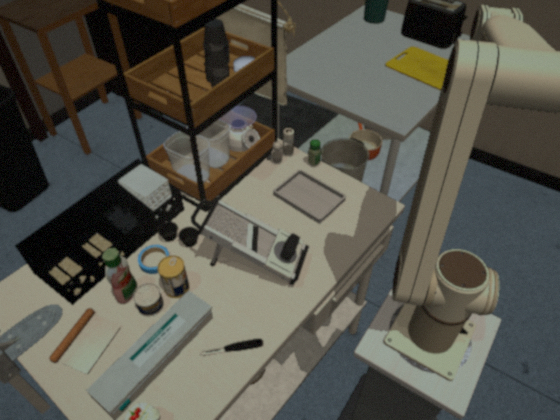

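View pics/top0.png

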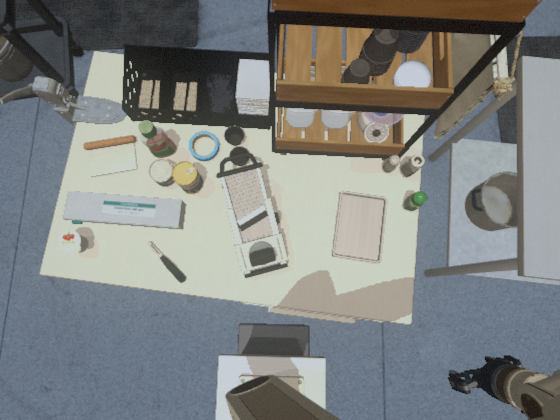

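View pics/wrist0.png

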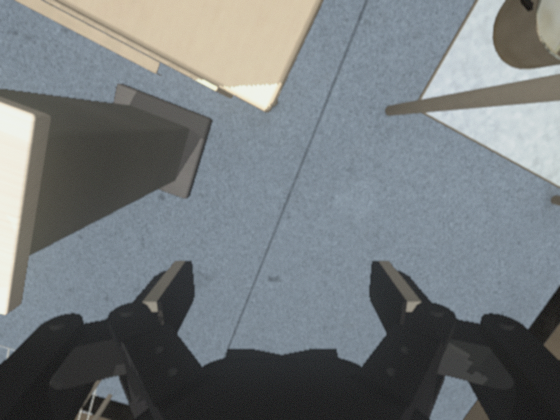

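```bash
cat > h.py <<'E'
from workcell import bot
import cv2,numpy as np
from scipy.spatial.transform import Rotation as R
np.set_printoptions(precision=4,suppress=True)
def campose(n,obs=None):
    c=bot.get_calibration(n)
    K=np.array(c['mtx'])
    if n!='wrist': return K,np.array(c['world_from_camera'])
    obs=obs or bot.get_obs()
    T=np.eye(4);T[:3,:3]=R.from_quat(obs['tool_rot']).as_matrix();T[:3,3]=obs['eef_pos']
    return K,T@np.array(c['mount'])
def ray(P,uv):
    K,T=P
    d=np.linalg.inv(K)@[uv[0],uv[1],1.]
    d=T[:3,:3]@(d*[1,-1,-1]); return T[:3,3],d/np.linalg.norm(d)
def plane(P,uv,z):
    o,d=ray(P,uv); return o+d*(z-o[2])/d[2]
def tri(*pr):
    A=np.zeros((3,3));b=np.zeros(3);rs=[ray(P,uv) for P,uv in pr]
    for o,d in rs:
        M=np.eye(3)-np.outer(d,d);A+=M;b+=M@o
    x=np.linalg.solve(A,b)
    return x,[np.linalg.norm((np.eye(3)-np.outer(d,d))@(x-o)) for o,d in rs]
def proj(P,X):
    K,T=P
    p=T[:3,:3].T@(np.asarray(X)-T[:3,3]); p=K@(p*[1,-1,-1]); return p[:2]/p[2]
def snap(n,f):
    o=bot.get_obs(); im=cv2.cvtColor(bot.camera(n),cv2.COLOR_RGB2BGR)
    cv2.imwrite(f"pics/{f}.png",im); return im,campose(n,o)
def crop(f,x0,y0,x1,y1,s,out):
    im=cv2.imread(f"pics/{f}.png")[y0:y1,x0:x1]
    cv2.imwrite(f"pics/{out}.png",cv2.resize(im,None,fx=s,fy=s,interpolation=cv2.INTER_CUBIC))
E
python3 - <<'E'
from h import *
crop("top0",210,140,410,290,4,"top0c")
crop("scene0",190,120,390,270+10,3.75,"scene0c")
E
```

```text
(no output)
```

View pics/top0c.png

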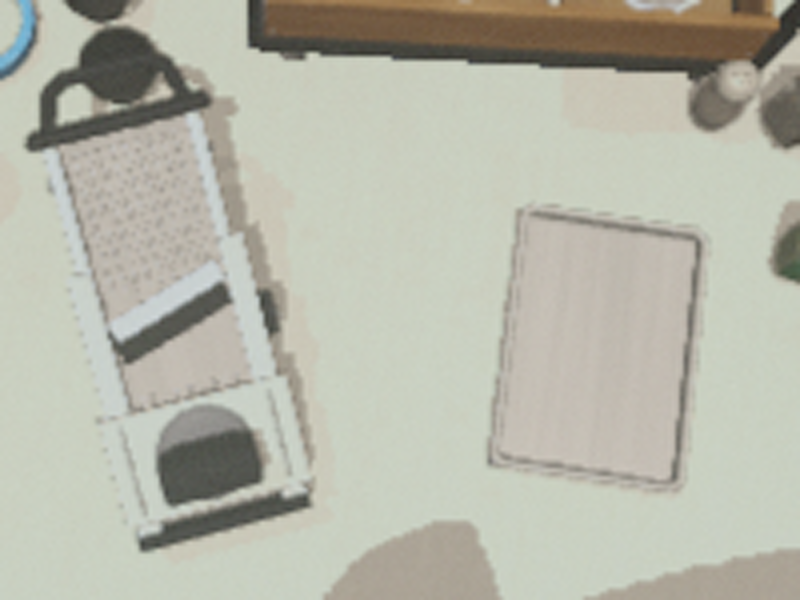

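View pics/scene0c.png

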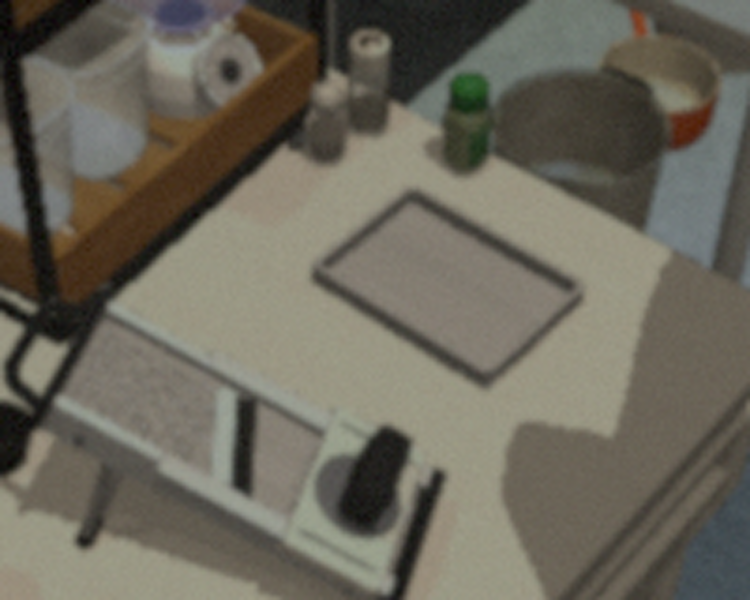

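```bash
python3 - <<'E'
from h import *
T=campose("top");S=campose("scene")
t=lambda x,y:(210+x/4-.375,140+y/4-.375)
s=lambda x,y:(190+x/3.75-.37,120+y/3.75-.37)
pairs={'stopR':((207,97),(107,303)),'stopL':((30,142),(32,425)),'lowR':((310,498),(437,472)),'plateUL':((102,422),(288,517)),'plateUR':((285,378),(340,412)),
'trayUR':((703,232),(408,192)),'trayUL':((523,210),(318,272)),'trayLL':((493,465),(487,383)),'trayLR':((680,490),(580,293)),
'gripR':((255,432),(400,432))}
for k,(a,b) in pairs.items(): print(k,*tri((T,t(*a)),(S,s(*b))))
c=[plane(T,t(*pairs[k][0]),.022) for k in ('trayUR','trayUL','trayLL','trayLR')];print(np.array(c),np.mean(c,0))
# shelf
for p in [(275,152),(403,158),(400,150)]: print(plane(T,p,0),plane(T,p,.3))
E
```

```text
stopR [0.6891 0.0405 0.166 ] [np.float64(0.0021159606608902536), np.float64(0.0021159606608900203)]
stopL [0.6582 0.1658 0.1582] [np.float64(0.0008405959689653731), np.float64(0.0008405959689653255)]
lowR [ 0.4205 -0.0397  0.0531] [np.float64(0.0008287562938356398), np.float64(0.0008287562938356775)]
plateUL [0.4643 0.1091 0.1251] [np.float64(0.00013377341968437477), np.float64(0.00013377341968434864)]
plateUR [ 0.503  -0.019   0.0947] [np.float64(0.00031152142080724564), np.float64(0.0003115214208073348)]
trayUR [ 0.6413 -0.3494  0.0118] [np.float64(0.0003587587224732894), np.float64(0.0003587587224732757)]
trayUL [ 0.6531 -0.2065  0.0143] [np.float64(0.0015609044984522351), np.float64(0.0015609044984523615)]
trayLL [ 0.4529 -0.1823  0.0068] [np.float64(0.0012078074252019583), np.float64(0.0012078074252018435)]
trayLR [ 0.4376 -0.3271  0.006 ] [np.float64(0.0013771990330628118), np.float64(0.001377199033062834)]
gripR [ 0.4496 -0.003   0.1252] [np.float64(0.01141416751704619), np.float64(0.011414167517046048)]
[[ 0.6384 -0.3466  0.022 ]
 [ 0.6526 -0.2047  0.022 ]
 [ 0.4505 -0.1806  0.022 ]
 [ 0.4352 -0.3234  0.022 ]] [ 0.5442 -0.2638  0.022 ]
[0.7888 0.0061 0.    ] [0.6778 0.0023 0.3   ]
[ 0.7792 -0.4145  0.    ] [ 0.6706 -0.3123  0.3   ]
[ 0.8066 -0.4056 -0.    ] [ 0.6911 -0.3057  0.3   ]
```

```bash
cat >> h.py <<'E'
def cur():
    o=bot.get_obs();T=np.eye(4);T[:3,:3]=R.from_quat(o['tool_rot']).as_matrix();T[:3,3]=o['eef_pos'];return T
def plan(Tt,T0=None,n=None,vmax=.035,wmax=6.5):
    T0=cur() if T0 is None else T0
    D=np.linalg.inv(T0)@Tt
    w=R.from_matrix(D[:3,:3]).as_rotvec()
    n=n or int(np.ceil(max(np.linalg.norm(D[:3,3])/vmax,np.degrees(np.linalg.norm(w))/wmax,1)))
    Rs=R.from_rotvec(w/n).as_matrix()
    S=sum(np.linalg.matrix_power(Rs,k) for k in range(n))
    v=np.linalg.solve(S,D[:3,3])
    print(n,"rows; step",np.round(v,4),np.round(w/n,4)); return n
def frame(yaw,pitch):
    "slicer axes: x up the slope, z normal"
    return (R.from_euler('z',yaw,degrees=True)*R.from_euler('y',-pitch,degrees=True)).as_matrix()
def tool(A,s=1):
    "tool axes for gripping along -z of frame A, jaws along s*x"
    x=-A[:,2];z=s*A[:,0];return np.c_[x,np.cross(z,x),z]
def mk(Rm,p):
    T=np.eye(4);T[:3,:3]=Rm;T[:3,3]=p;return T
E
python3 - <<'E'
from h import *
print(cur())
A=frame(15,25);print(A)
up=np.array([.6737,.103,.162]);C=up-.178*A[:,0]-.021*A[:,2];print("bed",C)
P=C+A@[-.1,0,.05]; print(P)
for s in (1,-1):
    Tt=mk(tool(A,s),P+A[:,2]*.34);print(Tt);plan(Tt)
E
```

```text
[[-0.0006  0.9342  0.3567  0.1783]
 [ 0.0015  0.3567 -0.9342 -0.4669]
 [-1.      0.     -0.0016  0.404 ]
 [ 0.      0.      0.      1.    ]]
[[ 0.8754 -0.2588 -0.4082]
 [ 0.2346  0.9659 -0.1094]
 [ 0.4226 -0.      0.9063]]
bed [0.5264 0.0635 0.0677]
[0.4185 0.0346 0.0708]
[[ 0.4082 -0.2588  0.8754  0.2797]
 [ 0.1094  0.9659  0.2346 -0.0026]
 [-0.9063  0.      0.4226  0.3789]
 [ 0.      0.      0.      1.    ]]
14 rows; step [ 0.0014  0.0351 -0.0119] [-0.1031 -0.0254  0.0228]
[[ 0.4082  0.2588 -0.8754  0.2797]
 [ 0.1094 -0.9659 -0.2346 -0.0026]
 [-0.9063  0.     -0.4226  0.3789]
 [ 0.      0.      0.      1.    ]]
16 rows; step [ 0.0078 -0.007  -0.032 ] [0.1028 0.0205 0.0229]
```

arm_command(moves=[0.0014,0.0351,-0.0119,-0.1031,-0.0254,0.0228,-1,0.0014,0.0351,-0.0119,-0.1031,-0.0254,0.0228,-1,0.0014,0.0351,-0.0119,-0.1031,-0.0254,0.0228,-1])

```text
clock: 0.4
eef_pos: [0.2549, -0.3909, 0.399]
tool_rot: [0.311, 0.6, -0.302, 0.672]
ft_force: [1.1, 0.3, -0.0]
grip_width: 0.0856
```

```bash
python3 - <<'E'
from h import *
print(bot.get_obs()['joint_pos'])
A=frame(15,25)
plan(mk(tool(A,1),np.array([.2797,-.0026,.3789])+.06*A[:,2]))
E
```

```text
[-1.0109  0.1418 -0.1357  1.2143  0.0649  1.4595]
11 rows; step [-0.0041  0.0345 -0.0126] [-0.1031 -0.0253  0.0229]
```

arm_command(moves=[-0.0041,0.0345,-0.0126,-0.1031,-0.0253,0.0229,-1,-0.0041,0.0345,-0.0126,-0.1031,-0.0253,0.0229,-1,-0.0041,0.0345,-0.0126,-0.1031,-0.0253,0.0229,-1,-0.0041,0.0345,-0.0126,-0.1031,-0.0253,0.0229,-1,-0.0041,0.0345,-0.0126,-0.1031,-0.0253,0.0229,-1,-0.0041,0.0345,-0.0126,-0.1031,-0.0253,0.0229,-1,-0.0041,0.0345,-0.0126,-0.1031,-0.0253,0.0229,-1,-0.0041,0.0345,-0.0126,-0.1031,-0.0253,0.0229,-1,-0.0041,0.0345,-0.0126,-0.1031,-0.0253,0.0229,-1,-0.0041,0.0345,-0.0126,-0.1031,-0.0253,0.0229,-1,-0.0041,0.0345,-0.0126,-0.1031,-0.0253,0.0229,-1])

```text
clock: 1.32
eef_pos: [0.2461, 0.0051, 0.4297]
tool_rot: [-0.087, 0.523, 0.133, 0.837]
ft_force: [0.2, 1.7, -0.2]
grip_width: 0.0856
```

```bash
python3 - <<'E'
from h import *
print(bot.get_obs()['joint_pos']);print(cur())
snap("wrist","w1")
o=bot.get_obs();np.savez("w1.npz",K=campose("wrist",o)[0],T=campose("wrist",o)[1])
E
```

```text
[-0.0629 -0.5078 -0.6121  1.0401  0.1587  1.2223]
[[ 0.4175 -0.3132  0.853   0.2461]
 [ 0.1321  0.9497  0.2841  0.0051]
 [-0.899  -0.0059  0.4379  0.4297]
 [ 0.      0.      0.      1.    ]]
```

View pics/w1.png

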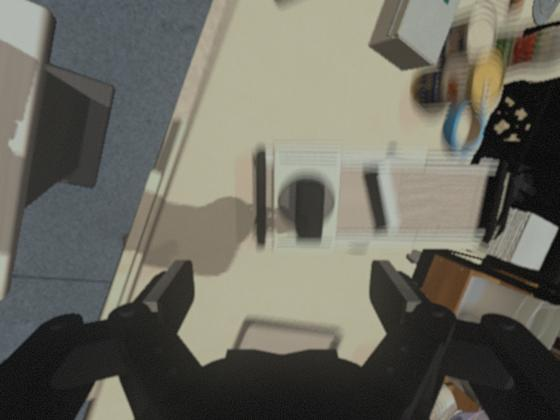

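arm_command(moves=[0,0,0,0,0,0,-1,0,0,0,0,0,0,-1])

```text
clock: 1.53
eef_pos: [0.2396, 0.0124, 0.4285]
tool_rot: [-0.093, 0.521, 0.145, 0.836]
ft_force: [0.0, -0.4, 0.1]
grip_width: 0.0855
```

```bash
cat >> h.py <<'E'
def wsnap(f):
    o=bot.get_obs();P=campose("wrist",o)
    im=cv2.cvtColor(bot.camera("wrist"),cv2.COLOR_RGB2BGR);cv2.imwrite(f"pics/{f}.png",im)
    np.savez(f+".npz",K=P[0],T=P[1]); print(np.array(o['joint_pos']),np.abs(o['joint_vel']).max()); return im,P
def wl(f):
    d=np.load(f+".npz");return d['K'],d['T']
E
python3 - <<'E'
from h import *
wsnap("w1"); print(cur())
crop("w1",240,130,520,270,2.8,"w1c")
E
```

```text
[-0.0356 -0.5238 -0.6217  1.045   0.1618  1.223 ] 0.04291379833475105
[[ 0.415  -0.3377  0.8448  0.24  ]
 [ 0.1456  0.9413  0.3047  0.0119]
 [-0.8981 -0.0035  0.4398  0.4286]
 [ 0.      0.      0.      1.    ]]
```

View pics/w1c.png

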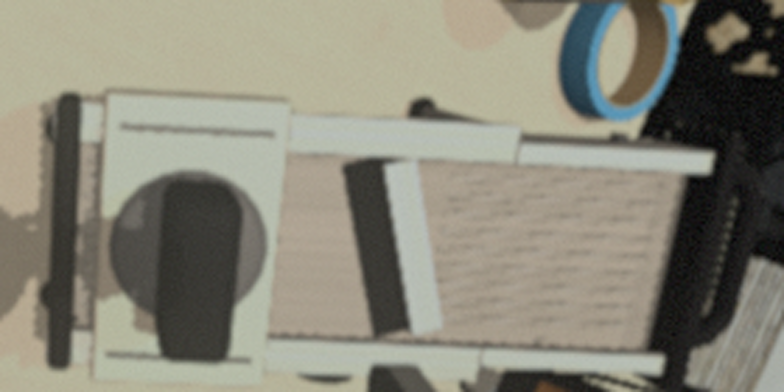

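arm_command(moves=[0.01,-0.02,0.03,0.025,0,0,-1,0.01,-0.02,0.03,0.025,0,0,-1,0.01,-0.02,0.03,0,0,0,-1,0.01,-0.02,0.03,0,0,0,-1,0,0,0,0,0,0,-1,0,0,0,0,0,0,-1,0,0,0,0,0,0,-1])

```text
clock: 2.17
eef_pos: [0.3941, -0.0393, 0.4416]
tool_rot: [-0.063, 0.528, 0.119, 0.839]
ft_force: [-0.4, -0.2, -0.2]
grip_width: 0.0852
```

```bash
python3 - <<'E'
from h import *
wsnap("w2"); print(cur())
crop("w2",130,70,430,295,2.6,"w2c")
E
```

```text
[-0.1652 -0.1614 -0.3765  0.9499  0.2018  1.1823] 0.04780484283773158
[[ 0.414  -0.2667  0.8703  0.3935]
 [ 0.134   0.9635  0.2316 -0.039 ]
 [-0.9003  0.0208  0.4347  0.4414]
 [ 0.      0.      0.      1.    ]]
```

View pics/w2c.png

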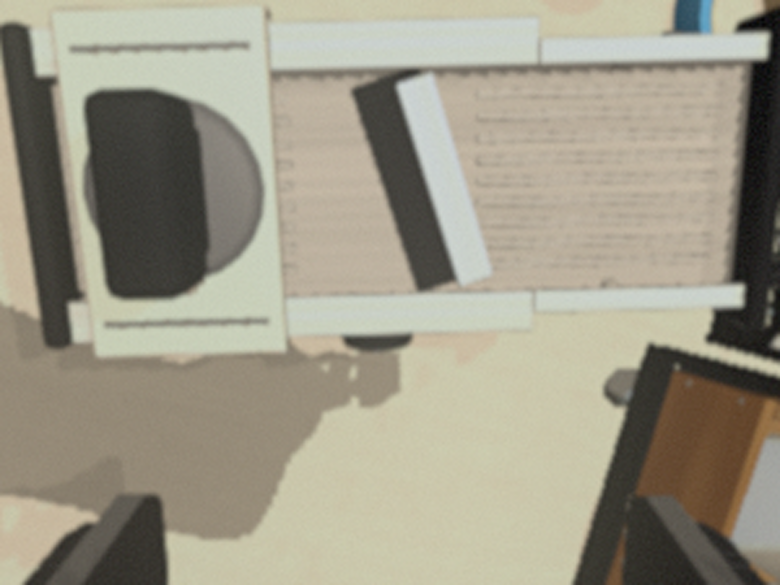

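View pics/w2.png

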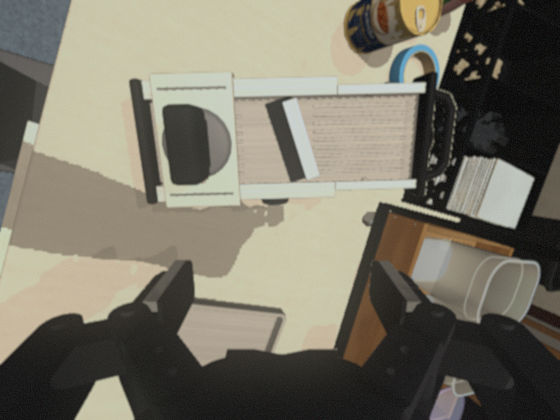

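```bash
python3 - <<'E'
from h import *
P1,P2=wl("w1"),wl("w2")
a=lambda x,y:(240+x/2.8-.3,130+y/2.8-.3)
b=lambda x,y:(130+x/2.6-.3,70+y/2.6-.3)
pts={'pUL':((107,90),(52,12)),'pUR':((290,99),(265,7)),'pLR':((262,382),(286,352)),'pLL':((95,378),(96,356)),
'slU0':((121,127),(70,48)),'slU1':((275,135),(249,45)),'slL0':((107,354),(105,324)),'slL1':((250,360),(269,321)),
'nTo':((521,128),(538,18)),'nTi':((518,163),(541,65)),'nBi':((482,347),(534,293)),'nBo':((479,375),(532,330)),
'b1':((387,165),(398,82)),'b2':((417,160),(432,72)),'b3':((441,328),(492,273)),'b4':((410,335),(462,287)),
'railTend':((714,152),(769,33)),'railBend':((665,356),(744,285)),
'lowL':((68,93),(12,25)),'lowR':((58,368),(57,346))}
q={}
for k,(u,v) in pts.items():
    x,e=tri((P1,a(*u)),(P2,b(*v)));q[k]=x;print(k,x,round(e[0],4))
import pickle;pickle.dump(q,open('q.pkl','wb'))
A=frame(14,25)
c=np.mean([q[k] for k in('b1','b2','b3','b4')],0);print('blade',c)
pc=np.mean([q[k] for k in('pUL','pUR','pLR','pLL')],0)
print('plate c',pc)
for k in q: print(k,A.T@(q[k]-c))
print(A.T@(pc-c))
# fit of axis
for i,j in (('slU0','slU1'),('slL0','slL1'),('nTo','railTend'),('nBo','railBend')):
    d=q[j]-q[i];print(i,np.degrees(np.arctan2(d[1],d[0])),np.degrees(np.arcsin(d[2]/np.linalg.norm(d))))
d=q['pUL']-q['pLL'];print(d, np.degrees(np.arctan2(-d[0],d[1])));d=q['pUR']-q['pLR'];print(d,np.degrees(np.arctan2(-d[0],d[1])));d=q['nTo']-q['nBo'];print(d,np.degrees(np.arctan2(-d[0],d[1])))
E
```

```text
pUL [0.3961 0.0955 0.063 ] 0.0009
pUR [0.4687 0.1173 0.0964] 0.0008
pLR [ 0.507  -0.016   0.0997] 0.0015
pLL [ 0.4342 -0.0367  0.0685] 0.0008
slU0 [0.4038 0.0825 0.0723] 0.0002
slU1 [0.4644 0.1002 0.1005] 0.0003
slL0 [ 0.4349 -0.0224  0.071 ] 0.0002
slL1 [ 0.4967 -0.0053  0.0981] 0.0003
nTo [0.5635 0.1381 0.1429] 0.0004
nTi [0.5712 0.1227 0.142 ] 0.0008
nBi [0.5983 0.0335 0.1401] 0.001
nBo [0.6017 0.0185 0.1415] 0.0021
b1 [0.525  0.1039 0.1109] 0.0003
b2 [0.5361 0.1107 0.117 ] 0.0001
b3 [0.5833 0.0366 0.1259] 0.0001
b4 [0.5765 0.0275 0.1153] 0.0
railTend [0.6487 0.1561 0.1799] 0.0007
railBend [0.6753 0.0576 0.1815] 0.0006
lowL [0.3832 0.0884 0.0516] 0.0014
lowR [ 0.419  -0.0375  0.0581] 0.0002
blade [0.5552 0.0697 0.1173]
plate c [0.4515 0.04   0.0819]
pUL [-0.1573  0.0635  0.0134]
pUR [-0.0745  0.0671  0.0116]
pLR [-0.0687 -0.0715  0.0126]
pLL [-0.1504 -0.074   0.0163]
slU0 [-0.1494  0.049   0.02  ]
slU1 [-0.0803  0.0515  0.0189]
slL0 [-0.1455 -0.0603  0.0168]
slL1 [-0.076  -0.0586  0.0143]
nTo [0.0331 0.0643 0.0129]
nTi [0.0361 0.0476 0.0105]
nBi [ 0.0396 -0.0456  0.0067]
nBo [ 0.0399 -0.0609  0.0081]
b1 [-0.0218  0.0405  0.0031]
b2 [-0.008   0.0444  0.0034]
b3 [ 0.0211 -0.0389 -0.0003]
b4 [ 0.0087 -0.0461 -0.0062]
railTend [0.1276 0.0612 0.0096]
railBend [ 0.1301 -0.0407  0.0102]
lowL [-0.1749  0.0597  0.0091]
lowR [-0.1684 -0.071   0.0132]
[-0.1127 -0.0037  0.0135]
slU0 16.2886464113966 24.081612027163462
slL0 15.538090281286784 22.938049435615437
nTo 11.933842289993397 22.996697502393697
nBo 27.972167398267707 25.650810982696445
[-0.0382  0.1322 -0.0055] 16.10556266214979
[-0.0383  0.1333 -0.0033] 16.017303378460806
[-0.0382  0.1195  0.0014] 17.745692723083096
```

```bash
python3 - <<'E'
from h import *
A=frame(16,25)
pc=np.array([.4515,.04,.0819]);g=pc+A[:,2]*.04
print(A.T@g, "now",A.T@(cur()[:3,3]+.155*cur()[:3,0]))
plan(mk(tool(A),g+A[:,2]*(.155+.09)),vmax=.03)
E
```

```text
[ 0.438  -0.086  -0.0739] now [ 0.5218 -0.1437  0.0898]
5 rows; step [ 0.0147  0.0117 -0.0166] [-0.0034  0.0027 -0.003 ]
```

arm_command(moves=[0.0147,0.0117,-0.0166,-0.0034,0.0027,-0.003,-1,0.0147,0.0117,-0.0166,-0.0034,0.0027,-0.003,-1,0.0147,0.0117,-0.0166,-0.0034,0.0027,-0.003,-1,0.0147,0.0117,-0.0166,-0.0034,0.0027,-0.003,-1,0.005,0.005,-0.008,0,0,0,-1,0,0,0,0,0,0,-1,0,0,0,0,0,0,-1])

```text
clock: 2.8
eef_pos: [0.333, -0.0, 0.3492]
tool_rot: [-0.071, 0.531, 0.113, 0.837]
ft_force: [1.5, 0.2, 0.7]
grip_width: 0.0851
```

```bash
python3 - <<'E'
from h import *
im,P=wsnap("w3"); print(cur())
A=frame(16,25)
pc=np.array([.4515,.04,.0819]);g=pc+A[:,2]*.04
plan(mk(tool(A),g+A[:,2]*(.155+.09)),vmax=.03)
E
```

```text
[-0.0533 -0.2432 -0.6849  0.7085  0.1368  1.2791] 0.03738926735996816
[[ 0.4111 -0.2645  0.8724  0.3332]
 [ 0.1146  0.9644  0.2385 -0.0001]
 [-0.9044  0.0019  0.4267  0.3494]
 [ 0.      0.      0.      1.    ]]
1 rows; step [ 0.0101  0.006  -0.    ] [-0.0113  0.0046  0.0031]
```

View pics/w3.png

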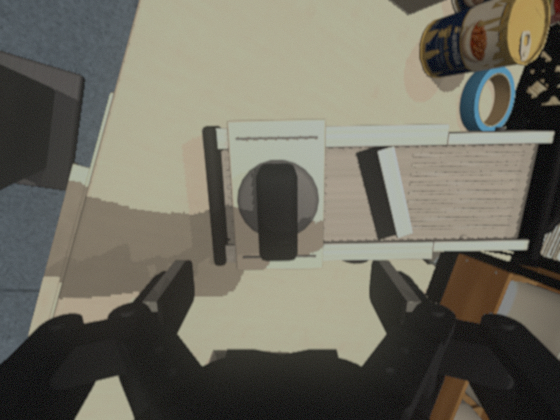

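```bash
python3 - <<'E'
from h import *
crop("w3",200,110,340,275,4.5,"w3c")
crop("w2",140,60,250,220,4.5,"w2d")
a=cv2.imread("pics/w3c.png");b=cv2.imread("pics/w2d.png")
for m in(a,b): cv2.convertScaleAbs(m,m,1.0,0)
H=590;w=np.zeros((H,800,3),np.uint8)
a=cv2.resize(a,None,fx=.74,fy=.74);b=cv2.resize(b,None,fx=.66,fy=.66)
a=np.clip(255*(a/255.)**.5,0,255).astype(np.uint8);b=np.clip(255*(b/255.)**.5,0,255).astype(np.uint8)
w[:a.shape[0],:a.shape[1]]=a;w[:b.shape[0],470:470+b.shape[1]]=b
cv2.imwrite("pics/cmp.png",w);print(a.shape,b.shape)
E
```

```text
(549, 466, 3) (475, 327, 3)
```

View pics/cmp.png

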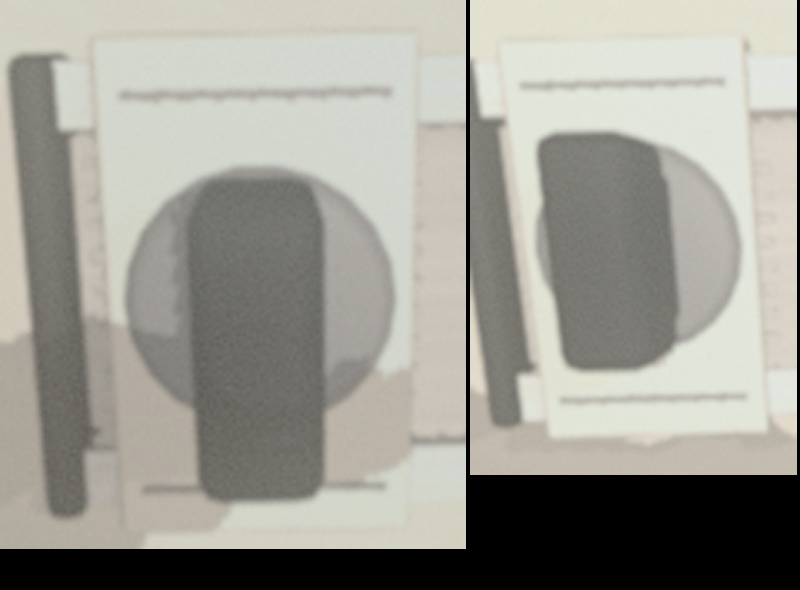

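```bash
python3 - <<'E'
from h import *
P2,P3=wl("w2"),wl("w3")
a=lambda x,y:(200+x/3.33-.4,110+y/3.33-.4)
b=lambda x,y:(140+(x-470)/2.97-.4,60+y/2.97-.4)
A=frame(16,25);pc0=np.array([.4515,.04,.0819])
pts={'gTL':((189,179),(536,131)),'gBL':((199,500),(563,369)),'pUL':((92,37),(502,40)),'pUR':((416,34),(744,38)),'pLR':((406,528),(767,432)),'pLL':((125,525),(549,436)),
's1':((119,96),(520,86)),'s2':((392,91),(725,81)),'s3':((143,489),(560,400)),'s4':((385,486),(746,396)),'lowT':((40,56),(0,0))}
for k,(u,v) in pts.items():
    if k=='lowT':continue
    x,e=tri((P3,a(*u)),(P2,b(*v)));print(k,x,round(e[0],4),A.T@(x-pc0))
# centre of grip top in w3 by plane through h above plate
T=cur();
for h in (.04,.05,.06):
    pl=pc0+A[:,2]*h
    for uv in ((189,340),(323,340)):
        o,d=ray(P3,a(*uv));x=o+d*((pl-o)@A[:,2])/(d@A[:,2]);print(h,A.T@(x-pc0))
E
```

```text
gTL [0.4087 0.066  0.116 ] 0.0015 [-0.0164  0.0368  0.0453]
gBL [ 0.427  -0.0042  0.123 ] 0.0001 [-0.015  -0.0357  0.0524]
pUL [0.3961 0.0958 0.0619] 0.0004 [-0.0427  0.0689 -0.0021]
pUR [0.4685 0.1162 0.0973] 0.0001 [ 0.0403  0.0686 -0.0018]
pLR [ 0.5063 -0.0173  0.1003] 0.0001 [ 0.0412 -0.0702  0.0011]
pLL [ 0.4348 -0.0379  0.0624] 0.0008 [-0.0422 -0.0703 -0.0018]
s1 [0.4039 0.0824 0.0695] 0.0002 [-0.0362  0.0539  0.0031]
s2 [0.4646 0.1004 0.099 ] 0.0001 [0.0338 0.0545 0.0031]
s3 [ 0.4349 -0.0227  0.0703] 0.0001 [-0.0351 -0.0557  0.0035]
s4 [ 0.4953 -0.0052  0.0997] 0.0001 [ 0.0344 -0.0555  0.0036]
0.04 [-0.0172 -0.0004  0.04  ]
0.04 [ 0.0144 -0.0008  0.04  ]
0.05 [-0.0163  0.0025  0.05  ]
0.05 [0.0139 0.0022 0.05  ]
0.06 [-0.0155  0.0055  0.06  ]
0.06 [0.0133 0.0052 0.06  ]
```

```bash
python3 - <<'E'
from h import *
A=frame(16,25);pc0=np.array([.4515,.04,.0819])
g=pc0+A@[-.001,0,.03]
plan(mk(tool(A),g+A[:,2]*(.155)),vmax=.022)
E
```

```text
6 rows; step [ 0.0184  0.001  -0.0002] [-0.0019  0.0008  0.0005]
```

arm_command(moves=[0.0184,0.001,-0.0002,-0.0019,0.0008,0.0005,-1,0.0184,0.001,-0.0002,-0.0019,0.0008,0.0005,-1,0.0184,0.001,-0.0002,-0.0019,0.0008,0.0005,-1,0.012,0.001,-0.0002,-0.0019,0.0008,0.0005,-1,0,0,0,0,0,0,-1,0,0,0,0,0,0,-1])

```text
clock: 3.35
eef_pos: [0.366, 0.0095, 0.2953]
tool_rot: [-0.074, 0.523, 0.113, 0.841]
ft_force: [0.4, -0.1, 0.7]
grip_width: 0.0855
```

```bash
python3 - <<'E'
from h import *
A=frame(16,25);pc0=np.array([.4515,.04,.0819])
g=pc0+A@[-.001,0,.03]
plan(mk(tool(A),g+A[:,2]*(.155)),vmax=.022)
wsnap("w4")
E
```

```text
3 rows; step [ 0.0155  0.002  -0.0032] [-0.0016  0.007   0.003 ]
[-0.0167 -0.1045 -0.7456  0.4873  0.1203  1.3088] 0.017536166336788755
```

View pics/w4.png

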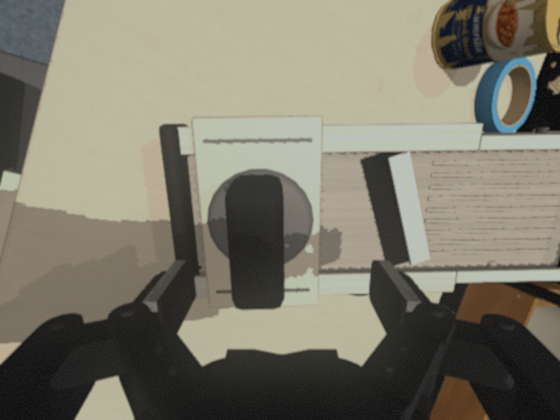

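arm_command(moves=[0.004,0.003,-0.006,-0.0016,0.012,0.005,-1,0.004,0.003,-0.004,-0.0016,0.009,0.004,-1,0,0,0,0,0,0,-1,0,0,0,0,0,0,-1])

```text
clock: 3.73
eef_pos: [0.3594, 0.0134, 0.2861]
tool_rot: [-0.074, 0.53, 0.116, 0.836]
ft_force: [0.2, -0.7, 0.4]
grip_width: 0.0855
```

```bash
python3 - <<'E'
from h import *
A=frame(16,25);pc0=np.array([.4515,.04,.0819])
g=pc0+A@[-.001,0,.03]
plan(mk(tool(A),g+A[:,2]*(.155)),n=1)
E
```

```text
1 rows; step [ 0.0406  0.0003 -0.0006] [-0.0022  0.0043  0.0016]
```

arm_command(moves=[0.014,0,-0.0005,-0.001,0.003,0.001,-1,0.014,0,-0.0005,-0.001,0.003,0.001,-1,0.012,0,-0.0005,0,0,0,-1,0,0,0,0,0,0,-1,0,0,0,0,0,0,-1])

```text
clock: 4.15
eef_pos: [0.3755, 0.0179, 0.2505]
tool_rot: [-0.075, 0.53, 0.117, 0.836]
ft_force: [-0.3, 0.2, 0.2]
grip_width: 0.0854
```

```bash
python3 - <<'E'
from h import *
A=frame(16,25);pc0=np.array([.4515,.04,.0819])
g=pc0+A@[-.001,0,.03]
plan(mk(tool(A),g+A[:,2]*(.155)),n=1)
wsnap("w5")
E
```

```text
1 rows; step [ 0.0012  0.0003 -0.0006] [0.0007 0.0036 0.0009]
[ 0.0084  0.0004 -0.7934  0.3509  0.1133  1.3239] 0.013417910876964756
```

View pics/w5.png

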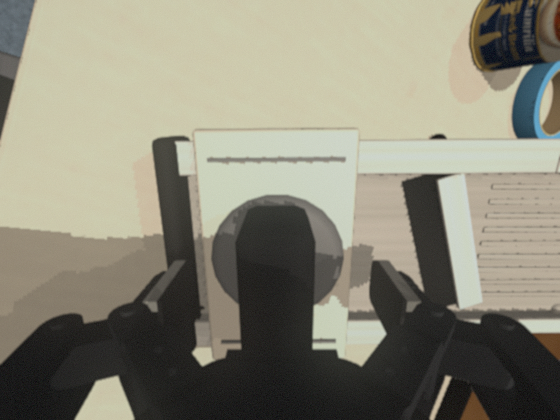

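arm_command(moves=[0.001,0,-0.0005,0,0.003,0,0,0,0,0,0,0,0,0.2,0,0,0,0,0,0,1,0,0,0,0,0,0,1,0,0,0,0,0,0,1,0,0,0,0,0,0,1,0,0,0,0,0,0,1,0,0,0,0,0,0,1])

```text
clock: 4.87
eef_pos: [0.374, 0.0175, 0.2511]
tool_rot: [-0.075, 0.532, 0.117, 0.835]
ft_force: [-0.2, 0.7, -1.4]
grip_width: 0.0293
```

```bash
python3 - <<'E'
from h import *
o=bot.get_obs();A=frame(16,25)
print(o['grip_width'],np.array(o['ft_force']),A.T@o['ft_force'],np.array(o['ft_torque']));print(A.T@cur()[:3,:3])
pc0=np.array([.4515,.04,.0819]);print(A.T@(cur()[:3,3]+.155*cur()[:3,0]-pc0), cur()[:3,3])
E
```

```text
0.029280953798386085 [-0.1663  0.7292 -1.4209] [-0.5633  0.7468 -1.3052] [-0.1346  0.4248  0.0137]
[[ 0.0005 -0.0002  1.    ]
 [-0.002   1.      0.0002]
 [-1.     -0.002   0.0005]]
[-0.0016 -0.0006  0.0325] [0.374  0.0175 0.2511]
```

arm_command(moves=[0,0,0.008,0,0,0,1,0,0,0.01,0,0,0,1,0,0,0.012,0,0,0,1,0,0,0.012,0,0,0,1,0,0,0.008,0,0,0,1,0,0,0,0,0,0,1])

```text
clock: 5.37
eef_pos: [0.3858, 0.0223, 0.2573]
tool_rot: [-0.079, 0.567, 0.106, 0.813]
ft_force: [12.6, 2.6, -19.9]
grip_width: 0.0293
```

```bash
cat >> h.py <<'E'
A=frame(16,25);T0=np.array([.374,.0175,.2511])
def rep():
    o=bot.get_obs();C=cur()
    print("disp_s",A.T@(C[:3,3]-T0),"F_s",A.T@o['ft_force'],"tq",A.T@o['ft_torque'],"rot",R.from_matrix(tool(A).T@C[:3,:3]).as_rotvec(),o['grip_width'],o['clock'])
E
python3 -c "from h import *;rep()"
```

```text
disp_s [0.0141 0.0013 0.0003] F_s [  3.1895  -0.949  -23.4485] tq [ 0.0485 -4.7873  0.5539] rot [ 0.0098  0.0855 -0.0126] 0.029314835626756287 5.3667
```

```bash
python3 - <<'E'
from h import *
wsnap("w6");snap("scene","s6")
crop("s6",190,120,390,280,3.75,"s6c")
E
```

```text
[ 0.0335  0.0298 -0.713   0.4841  0.0718  1.35  ] 0.03795077641647189
```

View pics/w6.png

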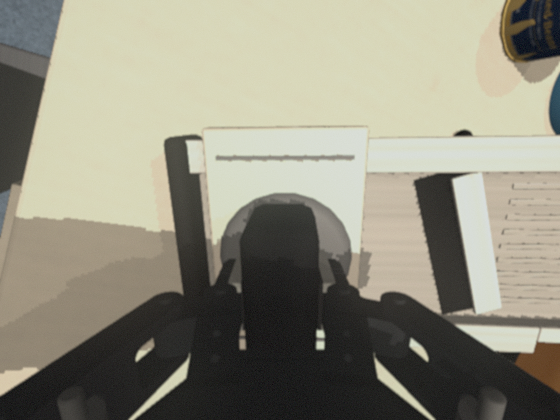

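View pics/s6c.png

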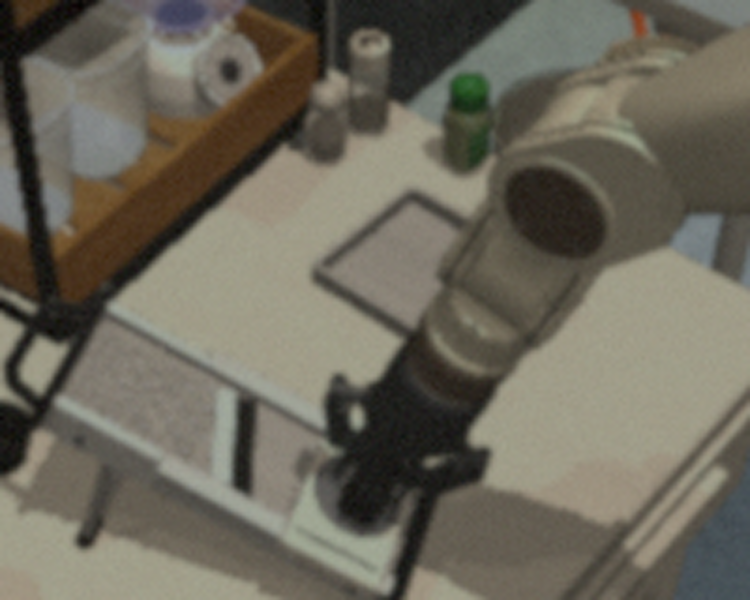

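arm_command(moves=[0,0,0,0,-0.04,0,1,0,0,0,0,-0.04,0,1,0,0,0,0,-0.04,0,1])

```text
clock: 5.72
eef_pos: [0.3764, 0.0205, 0.2521]
tool_rot: [-0.073, 0.529, 0.109, 0.839]
ft_force: [-12.9, -4.7, 8.9]
grip_width: 0.0293
```

```bash
python3 -c "from h import *;rep()"
```

```text
disp_s [ 0.0032  0.0023 -0.0004] F_s [-8.6842 -0.9847 13.8324] tq [0.1673 3.2673 0.2112] rot [ 0.0113 -0.0087 -0.0141] 0.029290087345510942 5.7167
```

arm_command(moves=[0,0,0,0,0,0,1,0,0,0,0,0,0,1,0,0,0,0,0,0,1])

```text
clock: 5.97
eef_pos: [0.3754, 0.0203, 0.2521]
tool_rot: [-0.073, 0.528, 0.108, 0.839]
ft_force: [-0.6, -0.4, -1.8]
grip_width: 0.0294
```

```bash
python3 -c "
from h import *;rep();wsnap('w7')"
```

```text
disp_s [0.0024 0.0023 0.    ] F_s [-1.3308 -0.1851 -1.3288] tq [0.0795 0.725  0.0413] rot [ 0.0125 -0.0098 -0.0144] 0.029353071896302377 5.9667
[ 0.0208 -0.0057 -0.7964  0.3437  0.0964  1.3495] 0.003414157122787051
```

View pics/w7.png

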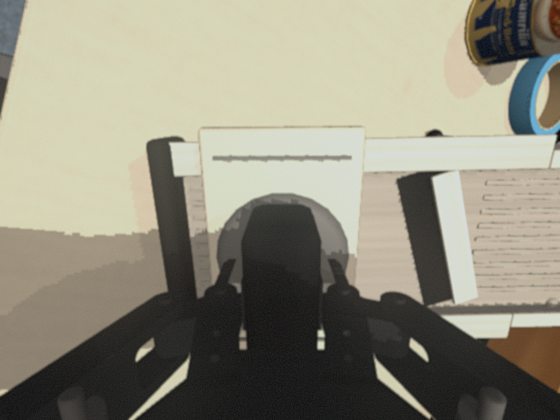

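arm_command(moves=[0,0,0.012,0,-0.015,0,1,0,0,0.014,0,-0.02,0,1,0,0,0.014,0,-0.02,0,1])

```text
clock: 6.27
eef_pos: [0.3872, 0.0251, 0.2562]
tool_rot: [-0.072, 0.536, 0.103, 0.835]
ft_force: [-74.4, -23.8, 60.5]
grip_width: 0.0292
```

```bash
python3 -c "
from h import *;rep()"
```

```text
disp_s [ 0.0156  0.0037 -0.0016] F_s [-45.1977  -2.3471  87.8264] tq [-0.4307  8.7837  0.6111] rot [ 0.0211  0.0078 -0.0199] 0.029160769649198993 6.2667
```

arm_command(moves=[0,0,0,0,0,0,1,0,0,0,0,0,0,1])

```text
clock: 6.43
eef_pos: [0.3844, 0.0243, 0.2556]
tool_rot: [-0.072, 0.539, 0.102, 0.833]
ft_force: [-0.6, -0.3, -1.2]
grip_width: 0.0293
```

```bash
python3 -c "
from h import *;rep()"
```

```text
disp_s [ 0.0126  0.0037 -0.0009] F_s [-1.1445 -0.1223 -0.8162] tq [0.0559 0.4994 0.0784] rot [ 0.0223  0.0154 -0.0216] 0.029294078096918974 6.4333
```

```bash
cat >> h.py <<'E'
def nxt(dx,n,dz=0.,dy=0.):
    """plan to advance tip by dx along slope, with tip at line y=dy,z=dz rel. initial grasp, nominal orientation"""
    C=cur();g0=T0+tool(A)[:,0]*.155
    s=A.T@(C[:3,3]+.155*C[:3,0]-g0);print("tip",s)
    g=g0+A@[s[0]+dx,dy,dz]
    Tt=mk(tool(A),g-tool(A)[:,0]*.155);plan(Tt,n=n)
E
python3 -c "
from h import *;nxt(.018,6)"
```

```text
tip [ 0.0102  0.0004 -0.0009]
6 rows; step [-0.0002 -0.0006  0.0026] [-0.0037 -0.0026  0.0036]
```

arm_command(moves=[-0.0002,-0.0006,0.003,-0.0037,-0.003,0.0036,1,-0.0002,-0.0006,0.003,-0.0037,-0.003,0.0036,1,-0.0002,-0.0006,0.003,-0.0037,-0.003,0.0036,1,-0.0002,-0.0006,0.003,-0.0037,-0.003,0.0036,1])

```text
clock: 6.77
eef_pos: [0.3962, 0.025, 0.2608]
tool_rot: [-0.074, 0.535, 0.113, 0.834]
ft_force: [-9.9, -1.7, 4.5]
grip_width: 0.0296
```

```bash
python3 -c "
from h import *;rep();nxt(.02,6)"
```

```text
disp_s [ 0.0253  0.0011 -0.0011] F_s [-7.1531  1.0474  8.2609] tq [-0.3772  1.95   -0.378 ] rot [ 0.0068  0.0058 -0.0057] 0.029580492580824954 6.7667
tip [ 0.0244  0.0002 -0.0011]
6 rows; step [-0.0002 -0.0002  0.0032] [-0.0011 -0.001   0.0009]
```

arm_command(moves=[-0.0004,-0.0002,0.0035,-0.0015,-0.002,0.001,1,-0.0004,-0.0002,0.0035,-0.001,-0.002,0.001,1,-0.0003,-0.0002,0.0035,-0.001,-0.002,0.001,1,-0.0003,-0.0002,0.0035,-0.001,-0.002,0.001,1,-0.0003,-0.0002,0.0035,-0.001,-0.002,0.001,1,-0.0003,-0.0002,0.0035,-0.001,-0.002,0.001,1])

```text
clock: 7.27
eef_pos: [0.4036, 0.0267, 0.265]
tool_rot: [-0.073, 0.546, 0.114, 0.827]
ft_force: [-13.5, -2.3, 6.2]
grip_width: 0.0294
```

```bash
python3 -c "
from h import *;rep();nxt(.02,6)"
```

```text
disp_s [ 0.0339  0.0007 -0.0005] F_s [-9.6824  1.4894 11.3446] tq [-0.6687  1.7465 -0.3   ] rot [ 0.0095  0.0326 -0.0002] 0.029439868696679854 7.2667
tip [ 0.0289  0.0007 -0.0004]
6 rows; step [-0.0001 -0.0001  0.0025] [-0.0016 -0.0054  0.    ]
```

arm_command(moves=[-0.0002,-0.0002,0.003,-0.0015,-0.01,0,1,-0.0002,-0.0002,0.003,-0.0015,-0.01,0,1,-0.0002,-0.0002,0.003,-0.001,-0.01,0,1,-0.0002,-0.0002,0.003,-0.001,-0.008,0,1])

```text
clock: 7.6
eef_pos: [0.4064, 0.0276, 0.2659]
tool_rot: [-0.071, 0.541, 0.114, 0.83]
ft_force: [-12.5, -2.0, 6.0]
grip_width: 0.0291
```

```bash
python3 -c "
from h import *;rep();nxt(.02,6)"
```

```text
disp_s [ 0.037   0.0007 -0.001 ] F_s [-8.8491  1.5151 10.7112] tq [-0.4951  1.8113 -0.2214] rot [0.0106 0.0201 0.0006] 0.02910652949148529 7.6
tip [ 0.0339  0.0008 -0.0009]
6 rows; step [-0.0002 -0.0001  0.0028] [-0.0018 -0.0033 -0.0001]
```

arm_command(moves=[-0.0012,-0.0002,0.004,-0.0015,-0.01,0,1,-0.0012,-0.0002,0.004,-0.0015,-0.01,0,1,-0.0012,-0.0002,0.004,-0.001,-0.01,0,1,-0.0012,-0.0002,0.004,-0.001,-0.01,0,1])

```text
clock: 7.93
eef_pos: [0.4148, 0.0296, 0.2714]
tool_rot: [-0.072, 0.532, 0.117, 0.836]
ft_force: [-0.9, -1.1, -11.1]
grip_width: 0.0296
```

```bash
python3 -c "
from h import *;rep();nxt(.02,6)"
```

```text
disp_s [0.0472 0.0004 0.0004] F_s [-5.8038 -0.8263 -9.5945] tq [-0.6436  2.1701  0.3034] rot [ 0.0056 -0.0017  0.0014] 0.029586121841893978 7.9333
tip [0.0475 0.0006 0.0004]
6 rows; step [ 0.0001 -0.0001  0.0034] [-0.0009  0.0003 -0.0002]
```

arm_command(moves=[-0.0005,-0.0002,0.004,-0.001,-0.008,0,1,-0.0006,-0.0002,0.004,-0.001,-0.008,0,1,-0.0006,-0.0002,0.004,-0.001,-0.008,0,1,-0.0006,-0.0002,0.004,-0.001,-0.008,0,1,-0.0006,-0.0002,0.004,-0.001,-0.008,0,1])

```text
clock: 8.35
eef_pos: [0.4289, 0.0329, 0.2772]
tool_rot: [-0.072, 0.521, 0.118, 0.842]
ft_force: [-3.9, -1.5, -12.3]
grip_width: 0.0296
```

```bash
python3 -c "
from h import *;rep();nxt(.02,6)"
```

```text
disp_s [ 0.0627 -0.0003 -0.0004] F_s [-9.0006 -0.3241 -9.4152] tq [-0.6469  3.1096 -0.0725] rot [ 0.0021 -0.0257  0.0016] 0.029562637920085726 8.35
tip [ 0.0666 -0.0001 -0.0004]
6 rows; step [-0.      0.0001  0.004 ] [-0.0004  0.0043 -0.0003]
```

arm_command(moves=[0,0,0.004,-0.0005,0.002,0,1,0,0,0.004,-0.0005,0,0,1,-0.0003,0,0.004,-0.0005,-0.003,0,1,-0.0003,0,0.004,-0.0005,-0.003,0,1,-0.0004,0,0.004,-0.0005,-0.004,0,1])

```text
clock: 8.77
eef_pos: [0.4452, 0.0376, 0.2852]
tool_rot: [-0.072, 0.521, 0.119, 0.842]
ft_force: [-2.5, -2.2, -14.9]
grip_width: 0.0293
```

```bash
python3 -c "
from h import *;rep();nxt(.02,6)"
```

```text
disp_s [ 0.0814 -0.0003 -0.0004] F_s [ -9.0075  -1.4052 -12.2903] tq [-0.6792  3.1036  0.0356] rot [ 0.0011 -0.0255  0.0015] 0.02925200076421684 8.7667
tip [ 0.0854 -0.0001 -0.0003]
6 rows; step [-0.      0.0001  0.004 ] [-0.0002  0.0043 -0.0002]
```

arm_command(moves=[0.0001,0,0.004,-0.0003,0.001,0,1,0.0001,0,0.004,-0.0003,0,0,1,0,0,0.004,-0.0003,-0.002,0,1,0,0,0.004,-0.0003,-0.002,0,1,-0.0002,0,0.004,-0.0003,-0.002,0,1,-0.0002,0,0.004,-0.0003,-0.002,0,1,-0.0002,0,0.004,0,-0.002,0,1,-0.0002,0,0.004,0,-0.002,0,1])

```text
clock: 9.43
eef_pos: [0.4731, 0.0458, 0.2989]
tool_rot: [-0.072, 0.52, 0.119, 0.843]
ft_force: [-1.9, -1.2, -15.1]
grip_width: 0.0291
```

```bash
python3 -c "
from h import *;rep();nxt(.02,6)"
```

```text
disp_s [ 0.1136 -0.0001 -0.0002] F_s [ -8.337   -0.6737 -12.8124] tq [-0.6738  2.8465  0.0282] rot [ 0.0007 -0.0291  0.002 ] 0.02907298948590998 9.4333
tip [ 0.1181  0.0002 -0.0001]
6 rows; step [0.     0.     0.0041] [-0.0001  0.0048 -0.0003]
```

arm_command(moves=[0.0001,0,0.004,0,0.001,0,1,0.0001,0,0.004,0,0,0,1,0,0,0.004,0,-0.001,0,1,0,0,0.004,0,-0.001,0,1,-0.0001,0,0.004,0,-0.001,0,1,-0.0001,0,0.004,0,-0.001,0,1,-0.0001,0,0.004,0,-0.001,0,1,-0.0001,0,0.004,0,-0.001,0,1,-0.0001,0,0.004,0,-0.001,0,1,-0.0001,0,0.004,0,-0.001,0,1])

```text
clock: 10.27
eef_pos: [0.5136, 0.058, 0.3207]
tool_rot: [-0.072, 0.513, 0.121, 0.847]
ft_force: [0.4, 1.1, -14.9]
grip_width: 0.0291
```

```bash
python3 -c "
from h import *;rep();nxt(.02,6);wsnap('w8')"
```

```text
disp_s [0.1612 0.0005 0.0017] F_s [ -5.6543   0.9226 -13.7755] tq [-0.6018  1.8512  0.1143] rot [-0.0021 -0.0452  0.0045] 0.029136723735550246 10.2667
tip [0.1682 0.0012 0.0018]
6 rows; step [ 0.0004 -0.0001  0.0045] [ 0.0003  0.0075 -0.0007]
[ 0.0894  0.1547 -0.4074  0.5353  0.092   1.4001] 0.13835729096728608
```

View pics/w8.png

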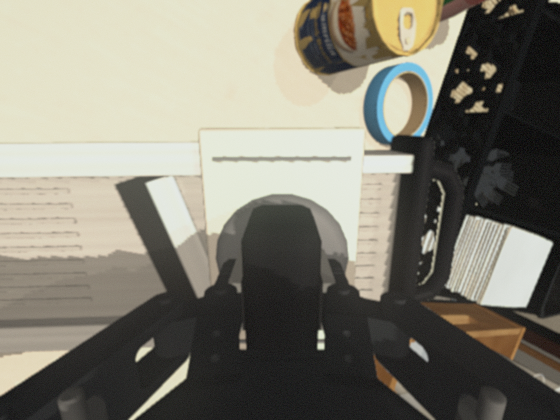

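arm_command(moves=[0.0008,0,0.003,0,0.008,0,1,0.0006,0,0.003,0,0.008,0,1,0.0003,0,0.003,0,0.005,0,1])

```text
clock: 10.57
eef_pos: [0.524, 0.0614, 0.3257]
tool_rot: [-0.073, 0.52, 0.122, 0.842]
ft_force: [-1.4, 1.2, -14.8]
grip_width: 0.0294
```

```bash
python3 -c "
from h import *;rep();nxt(.01,3);wsnap('w9')
crop('w9',190,110,490,320,2.6,'w9c')"
```

```text
disp_s [0.1732 0.0009 0.0016] F_s [ -7.1513   1.5127 -13.0101] tq [-0.3365  2.0092  0.3738] rot [-0.0042 -0.028   0.006 ] 0.029396557661539507 10.5667
tip [0.1775 0.0018 0.0016]
3 rows; step [ 0.0006 -0.0003  0.0048] [ 0.0014  0.0093 -0.002 ]
[ 0.0949  0.1737 -0.3639  0.5767  0.0881  1.4015] 0.15062986359080505
```

View pics/w9c.png

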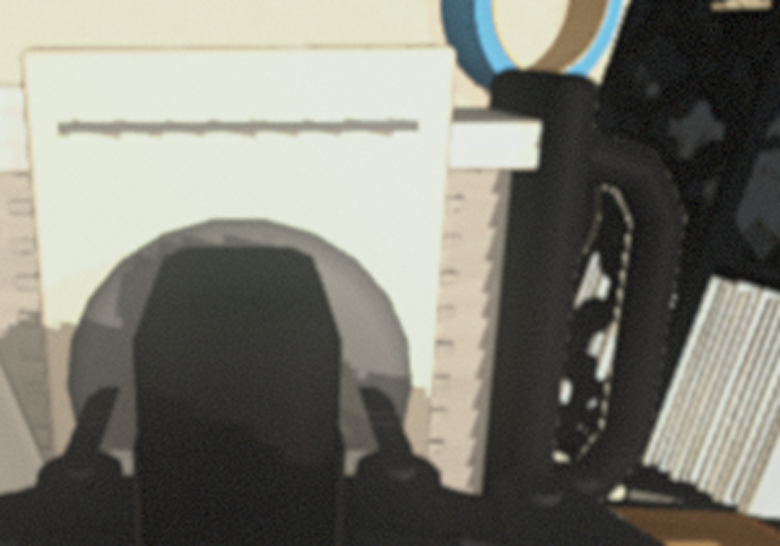

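arm_command(moves=[0.0008,-0.0002,0.0025,0.001,0.008,-0.001,1,0.0008,-0.0002,0.0025,0.001,0.008,-0.001,1])

```text
clock: 10.78
eef_pos: [0.5306, 0.0632, 0.3284]
tool_rot: [-0.074, 0.526, 0.121, 0.839]
ft_force: [-1.7, 1.7, -9.1]
grip_width: 0.0294
```

```bash
python3 -c "
from h import *;rep();nxt(.005,2)"
```

```text
disp_s [0.1805 0.0008 0.0011] F_s [-4.9502  2.0788 -7.7874] tq [-0.1094  1.4055  0.2179] rot [-0.0027 -0.0157  0.0053] 0.029400708531927475 10.7833
tip [0.183  0.0016 0.0011]
2 rows; step [ 0.0006 -0.0004  0.0037] [ 0.0013  0.0079 -0.0026]
```

arm_command(moves=[0.0008,-0.0002,0.0018,0.001,0.004,-0.001,1,0.0006,-0.0002,0.0018,0.001,0.002,-0.001,1])

```text
clock: 10.95
eef_pos: [0.5366, 0.0645, 0.3316]
tool_rot: [-0.073, 0.525, 0.12, 0.839]
ft_force: [-0.9, 0.4, -6.1]
grip_width: 0.0293
```

```bash
python3 -c "
from h import *;rep();nxt(.005,2);wsnap('w10')
crop('w10',190,110,490,320,2.6,'w10c')"
```

```text
disp_s [0.1874 0.0003 0.0014] F_s [-3.2967  0.6404 -5.1992] tq [-0.1367  1.0293  0.0851] rot [-0.0007 -0.0161  0.0034] 0.029280099761887446 10.95
tip [0.1898 0.0009 0.0014]
2 rows; step [ 0.0008 -0.0002  0.0037] [ 0.0004  0.008  -0.0017]
[ 0.1     0.1948 -0.3167  0.6138  0.0814  1.4085] 0.10986430753357303
```

View pics/w10c.png

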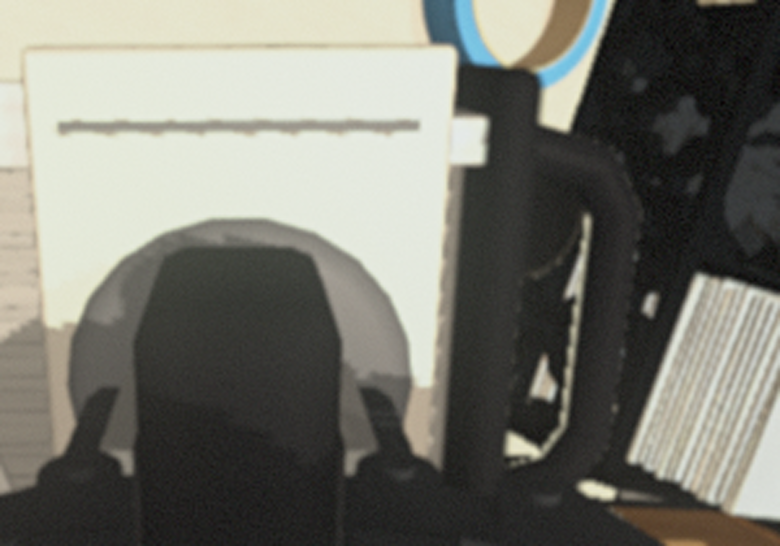

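arm_command(moves=[0.0004,0,0.0006,0,0.002,0,1,0,0,0,0,0,0,1])

```text
clock: 11.17
eef_pos: [0.5411, 0.065, 0.3372]
tool_rot: [-0.073, 0.52, 0.119, 0.843]
ft_force: [-4.0, 0.2, -6.1]
grip_width: 0.029
```

```bash
python3 -c "
from h import *;rep();nxt(.002,1)
wsnap('w11')
crop('w11',190,110,490,320,2.6,'w11c')"
```

```text
disp_s [ 0.1938 -0.0004  0.0046] F_s [-6.0472  1.3179 -3.9193] tq [0.0863 1.774  0.3208] rot [-0.0009 -0.0287  0.0016] 0.028982489053990868 11.1667
tip [ 0.1982 -0.0002  0.0047]
1 rows; step [0.0048 0.0004 0.0063] [ 0.0009  0.0287 -0.0016]
[ 0.1     0.194  -0.3053  0.6131  0.0816  1.4093] 0.02158663188284991
```

View pics/w11c.png

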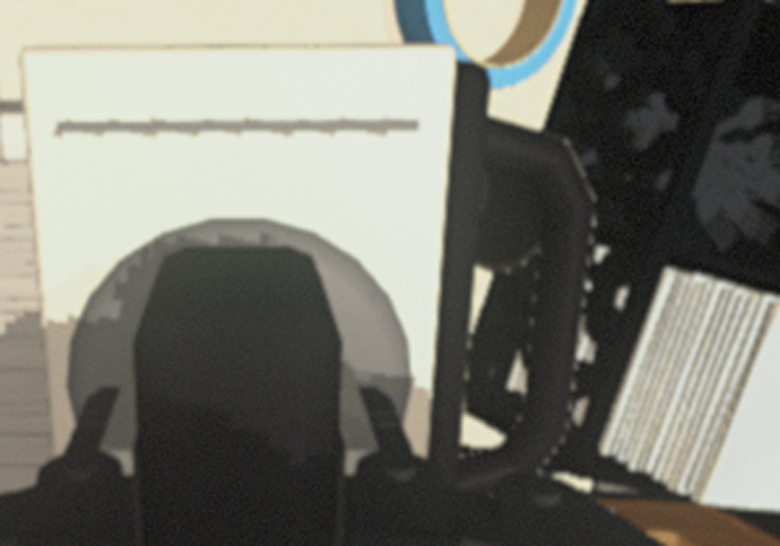

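arm_command(moves=[0.0016,0,0.0014,0,0.01,0,1,0.0016,0,0.0014,0,0.01,0,1,0.001,0,0.001,0,0.006,0,1])

```text
clock: 11.47
eef_pos: [0.5461, 0.0662, 0.3371]
tool_rot: [-0.075, 0.53, 0.118, 0.836]
ft_force: [-2.6, -1.3, -1.8]
grip_width: 0.0293
```

```bash
python3 -c "
from h import *;rep();nxt(.002,1)"
```

```text
disp_s [ 0.1984 -0.0007  0.0024] F_s [-3.4111 -0.5192 -0.4398] tq [0.0918 1.1317 0.1313] rot [-0.0007 -0.004   0.0012] 0.02925684994883048 11.4667
tip [ 0.199  -0.0005  0.0024]
1 rows; step [0.0024 0.0006 0.0026] [ 0.0007  0.004  -0.0012]
```

arm_command(moves=[0.0008,0,0.002,0,0,0,1,0,0,0.001,0,0,0,1])

```text
clock: 11.63
eef_pos: [0.5478, 0.0667, 0.3364]
tool_rot: [-0.075, 0.533, 0.118, 0.834]
ft_force: [-3.5, -1.7, -2.3]
grip_width: 0.0294
```

```bash
python3 -c "
from h import *;rep();nxt(.002,1)
wsnap('w12');wsnap('w12')
crop('w12',190,110,490,320,2.6,'w12c')
snap('scene','s12');crop('s12',170,180,330,300,4.8,'s12c')"
```

```text
disp_s [ 0.1997 -0.0006  0.001 ] F_s [-4.4814 -0.6279 -0.4969] tq [0.1185 1.2857 0.1977] rot [-0.0008  0.0026  0.0013] 0.029416738900933916 11.6333
tip [ 0.1993 -0.0004  0.001 ]
1 rows; step [0.001  0.0006 0.0016] [ 0.0008 -0.0026 -0.0013]
[ 0.1035  0.2166 -0.2695  0.6571  0.0748  1.4102] 0.04272823462035356
[ 0.1035  0.2167 -0.2694  0.6571  0.0748  1.4101] 0.01095359601166261
```

View pics/w12c.png

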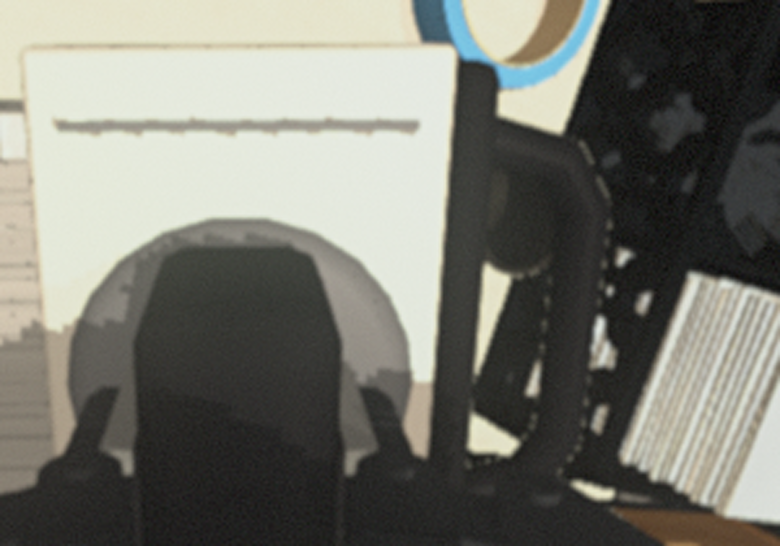

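View pics/s12c.png

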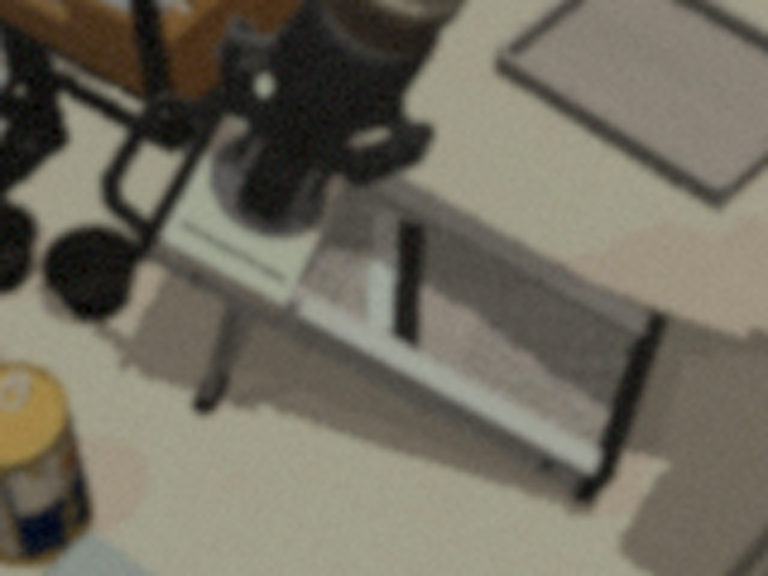

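arm_command(moves=[0,0,-0.0008,0,0,0,1,0,0,-0.0004,0,0,0,1,-0.003,0,0,0,0,0,1,-0.003,0,0,0,0,0,1])

```text
clock: 12.12
eef_pos: [0.5451, 0.0658, 0.3412]
tool_rot: [-0.075, 0.532, 0.118, 0.835]
ft_force: [-0.7, 0.3, -4.3]
grip_width: 0.0293
```

```bash
python3 -c "
from h import *;rep();nxt(0,1)"
```

```text
disp_s [ 0.1992 -0.0007  0.0065] F_s [-2.3539  0.5161 -3.6849] tq [-0.0992  1.1188  0.1575] rot [-0.0005  0.0002  0.0011] 0.029263617328407775 12.1167
tip [ 0.1992 -0.0005  0.0065]
1 rows; step [ 0.0065  0.0007 -0.    ] [ 0.0005 -0.0002 -0.0011]
```

Free to lift; continue.

arm_command(moves=[-0.005,0,0,0,0,0,1,-0.006,0,0,0,0,0,1,-0.006,0,0,0,0,0,1,-0.008,0,0,0,0,0,1,-0.01,0,0,0,0,0,1])

```text
clock: 12.53
eef_pos: [0.5312, 0.0617, 0.3771]
tool_rot: [-0.074, 0.53, 0.118, 0.837]
ft_force: [-0.2, 0.1, -2.1]
grip_width: 0.029
```

```bash
python3 -c "
from h import *;rep();nxt(0,1)"
```

```text
disp_s [ 0.2012 -0.0008  0.0452] F_s [-1.0362  0.1682 -1.8169] tq [0.0165 0.6497 0.0095] rot [-0.0003 -0.0053  0.0008] 0.028984013267043567 12.5333
tip [ 0.202  -0.0007  0.0452]
1 rows; step [0.0452 0.0008 0.0006] [ 0.0003  0.0053 -0.0008]
```

```bash
python3 - <<'E'
from h import *
W1=mk(tool(frame(40,12)),np.array([.46,0,.44]))
W2=mk(tool(frame(83.35,0)),np.array([.545,-.264,.32]))
plan(W1,vmax=.015,wmax=4);plan(W2,T0=W1,vmax=.025,wmax=4)
E
```

```text
8 rows; step [-0.0113 -0.0031 -0.0082] [-0.0497  0.0286  0.0167]
13 rows; step [ 0.0077 -0.0159 -0.0157] [-0.058   0.0153  0.0061]
```

arm_command(moves=[-0.0113,-0.0031,-0.0082,-0.0497,0.0286,0.0167,1,-0.0113,-0.0031,-0.0082,-0.0497,0.0286,0.0167,1,-0.0113,-0.0031,-0.0082,-0.0497,0.0286,0.0167,1,-0.0113,-0.0031,-0.0082,-0.0497,0.0286,0.0167,1,-0.0113,-0.0031,-0.0082,-0.0497,0.0286,0.0167,1,-0.0113,-0.0031,-0.0082,-0.0497,0.0286,0.0167,1])

```text
clock: 13.03
eef_pos: [0.4711, 0.0164, 0.4344]
tool_rot: [-0.188, 0.573, 0.235, 0.762]
ft_force: [0.1, -1.0, -1.2]
grip_width: 0.0293
```

```bash
python3 - <<'E'
from h import *
W1=mk(tool(frame(40,12)),np.array([.46,0,.44]))
W2=mk(tool(frame(83.35,0)),np.array([.545,-.264,.32]))
rep();plan(W1,vmax=.015,wmax=4);plan(W2,vmax=.025,wmax=4);print(cur())
E
```

```text
disp_s [ 0.1618 -0.0278  0.1268] F_s [-0.6279 -0.9542 -1.0167] tq [-0.1029  0.4116  0.0419] rot [-0.3166  0.1562  0.1   ] 0.029342785005712888 13.0333
2 rows; step [-0.005  -0.0034 -0.0083] [-0.0405  0.0328  0.0187]
13 rows; step [ 0.0069 -0.0165 -0.0168] [-0.0643  0.0194  0.0102]
[[ 0.2324 -0.5732  0.7857  0.4711]
 [ 0.1429  0.8192  0.5554  0.0164]
 [-0.9621 -0.0168  0.2723  0.4344]
 [ 0.      0.      0.      1.    ]]
```

arm_command(moves=[0.002,-0.0165,-0.0168,-0.0643,0.0194,0.0102,1,0.004,-0.0165,-0.0168,-0.0643,0.0194,0.0102,1,0.0069,-0.0165,-0.0168,-0.0643,0.0194,0.0102,1,0.0069,-0.0165,-0.0168,-0.0643,0.0194,0.0102,1,0.0069,-0.0165,-0.0168,-0.0643,0.0194,0.0102,1,0.0069,-0.0165,-0.0168,-0.0643,0.0194,0.0102,1])

```text
clock: 13.53
eef_pos: [0.4773, -0.122, 0.3988]
tool_rot: [-0.341, 0.554, 0.353, 0.673]
ft_force: [0.8, 0.8, -2.0]
grip_width: 0.0294
```

```bash
python3 - <<'E'
from h import *
W2=mk(tool(frame(83.35,0)),np.array([.545,-.264,.32]))
plan(W2,vmax=.025,wmax=4);print(cur(),bot.get_obs()['grip_width'])
E
```

```text
8 rows; step [ 0.0093 -0.0137 -0.0146] [-0.0529  0.0173  0.0125]
[[ 0.1376 -0.8528  0.5037  0.4773]
 [ 0.0978  0.5178  0.8499 -0.122 ]
 [-0.9856 -0.0677  0.1547  0.3988]
 [ 0.      0.      0.      1.    ]] 0.02941343643378398
```

arm_command(moves=[0.006,-0.0137,-0.0146,-0.0529,0.0173,0.0125,1,0.0093,-0.0137,-0.0146,-0.0529,0.0173,0.0125,1,0.0093,-0.0137,-0.0146,-0.0529,0.0173,0.0125,1,0.0093,-0.0137,-0.0146,-0.0529,0.0173,0.0125,1,0.0093,-0.0137,-0.0146,-0.0529,0.0173,0.0125,1,0.0093,-0.0137,-0.0146,-0.0529,0.0173,0.0125,1])

```text
clock: 14.03
eef_pos: [0.5257, -0.2392, 0.3515]
tool_rot: [-0.451, 0.532, 0.439, 0.566]
ft_force: [0.4, 0.6, -0.8]
grip_width: 0.029
```

```bash
python3 - <<'E'
from h import *
W2=mk(tool(frame(83.35,0)),np.array([.545,-.264,.32]))
plan(W2,vmax=.025,wmax=4);print(cur(),bot.get_obs()['grip_width'])
E
```

```text
2 rows; step [ 0.0159 -0.0113 -0.0107] [-0.0464  0.0126  0.0219]
[[ 0.0472 -0.9773  0.2067  0.5257]
 [ 0.0178  0.2078  0.978  -0.2392]
 [-0.9987 -0.0425  0.0271  0.3515]
 [ 0.      0.      0.      1.    ]] 0.028976199915010856
```

arm_command(moves=[0.005,-0.01,-0.01,-0.0464,0.0126,0.0219,1,0.004,-0.006,-0.006,-0.03,0.01,0.018,1,0,0,0,0,0,0,1,0,0,0,0,0,0,1])

```text
clock: 14.37
eef_pos: [0.5414, -0.2634, 0.3449]
tool_rot: [-0.469, 0.53, 0.462, 0.534]
ft_force: [0.1, 0.6, -2.5]
grip_width: 0.0292
```

```bash
python3 - <<'E'
from h import *
W2=mk(tool(frame(83.35,0)),np.array([.545,-.264,.32]))
plan(W2,n=1);print(cur(),bot.get_obs()['grip_width'])
wsnap("w13");wsnap("w13");snap("scene","s13");snap("top","t13")
crop("s13",190,80,390,240,3.75,"s13c");crop("t13",290,150,420,290,4.2,"t13c")
E
```

```text
1 rows; step [ 0.025  -0.0034 -0.0001] [-0.0166 -0.0018  0.0111]
[[ 0.0108 -0.9912  0.1323  0.5414]
 [-0.0031  0.1322  0.9912 -0.2634]
 [-0.9999 -0.0111 -0.0017  0.3449]
 [ 0.      0.      0.      1.    ]] 0.02918227348130023
[-0.4532  0.4674  0.1762  1.2685  0.0019 -0.3205] 0.02209785636056375
[-0.453   0.4668  0.1757  1.2682  0.0018 -0.3205] 0.020692576958996897
```

View pics/w13.png

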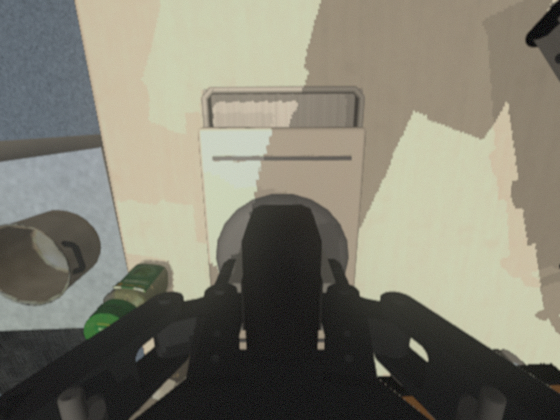

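View pics/s13c.png

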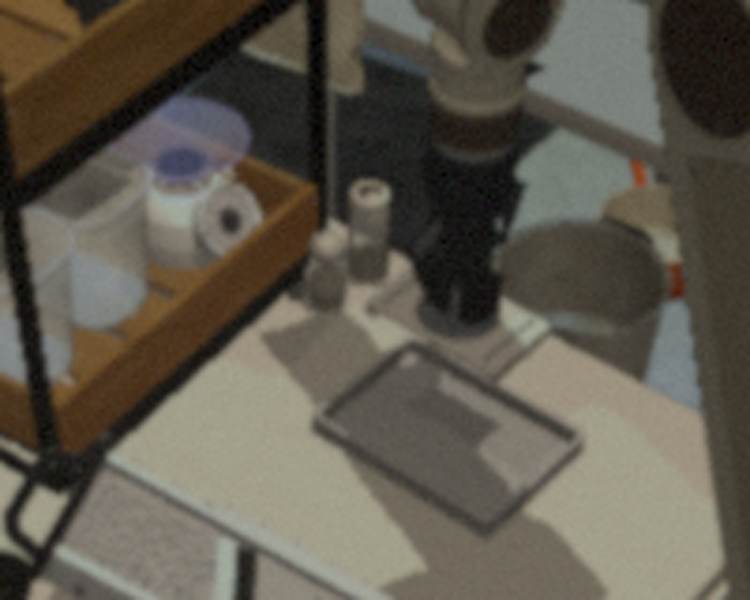

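View pics/t13c.png

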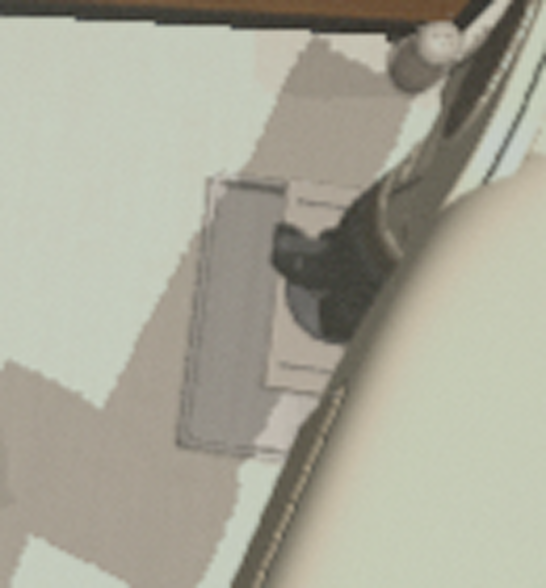

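```bash
python3 - <<'E'
from h import *
P=wl("w13")
a=plane(P,(203,92),.022);b=plane(P,(363,92),.022);print(a,b,np.linalg.norm(a-b))
m=(a+b)/2;d=np.array([np.cos(np.radians(-6.65)),np.sin(np.radians(-6.65)),0]);print("centre",m+.103*d, np.degrees(np.arctan2(*(b-a)[:2][::-1])))
C=cur();print("tip",C[:3,3]+.155*C[:3,0])
W=mk(tool(frame(83.35,0)),np.array([.545,-.265,.245]));plan(W,vmax=.014)
E
```

```text
[ 0.4379 -0.3215  0.022 ] [ 0.4571 -0.1763  0.022 ] 0.14643796408466211
centre [ 0.5498 -0.2608  0.022 ] 82.46527224727532
tip [ 0.5423 -0.2629  0.19  ]
8 rows; step [ 0.0125 -0.0005 -0.0002] [-0.0019 -0.0002  0.0013]
```

arm_command(moves=[0.0125,-0.0006,0,-0.0019,0,0.0013,1,0.0125,-0.0006,0,-0.0019,0,0.0013,1,0.0125,-0.0006,0,-0.0019,0,0.0013,1,0.0125,-0.0006,0,-0.0019,0,0.0013,1,0.0125,-0.0006,0,-0.0019,0,0.0013,1,0.01,-0.0006,0,-0.0019,0,0.0013,1,0.004,0,0,0,0,0,1,0,0,0,0,0,0,1,0,0,0,0,0,0,1])

```text
clock: 15.32
eef_pos: [0.5444, -0.2586, 0.2733]
tool_rot: [-0.474, 0.526, 0.466, 0.531]
ft_force: [-0.3, 0.4, -1.9]
grip_width: 0.0291
```

```bash
python3 - <<'E'
from h import *
W=mk(tool(frame(83,0)),np.array([.547,-.263,.222]));plan(W,n=1);o=bot.get_obs();print(cur(),o['ft_force'],o['grip_width'])
E
```

```text
1 rows; step [ 0.0513 -0.0024 -0.0039] [ 0.0057 -0.0033  0.0138]
[[ 0.0134 -0.9931  0.1162  0.5444]
 [-0.0049  0.1162  0.9932 -0.2586]
 [-0.9999 -0.0138 -0.0033  0.2733]
 [ 0.      0.      0.      1.    ]] [-0.3306  0.3933 -1.9241] 0.029081758345549193
```

arm_command(moves=[0.01,-0.0006,-0.001,0.002,-0.001,0.005,1,0.01,-0.0006,-0.001,0.002,-0.001,0.005,1,0.01,-0.0006,-0.001,0.002,-0.001,0.004,1,0.01,-0.0006,-0.001,0,0,0.003,1,0,0,0,0,0,0,1,0,0,0,0,0,0,1])

```text
clock: 15.82
eef_pos: [0.5475, -0.2638, 0.2312]
tool_rot: [-0.468, 0.53, 0.468, 0.529]
ft_force: [0.6, -0.1, -2.5]
grip_width: 0.0295
```

```bash
python3 - <<'E'
from h import *
W=mk(tool(frame(83,0)),np.array([.547,-.263,.2125]));plan(W,n=1);o=bot.get_obs();print(cur(),o['ft_force'],o['grip_width'])
snap("scene","s14");crop("s14",190,80,390,240,3.75,"s14c");wsnap("w14")
E
```

```text
1 rows; step [0.0187 0.0006 0.0008] [-0.0013 -0.0012 -0.0009]
[[-0.0011 -0.9924  0.1231  0.5475]
 [-0.0011  0.1231  0.9924 -0.2638]
 [-1.      0.0009 -0.0012  0.2312]
 [ 0.      0.      0.      1.    ]] [ 0.6241 -0.0858 -2.4928] 0.029548824800503568
[-0.4487  0.5724  0.0368  1.0364 -0.0015 -0.3253] 0.014452102375753024
```

View pics/s14c.png

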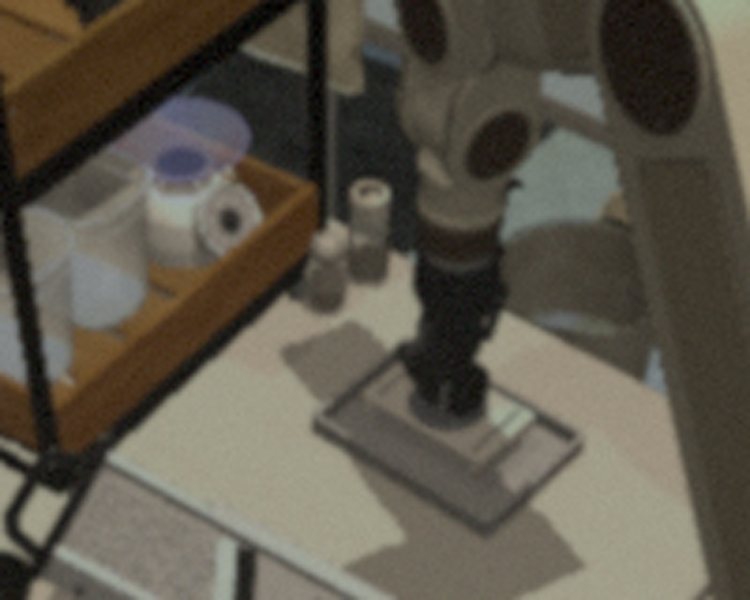

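Orientation exact, over the tray. Lower in small steps, watching force.

arm_command(moves=[0.004,0,0,0,0,0,1,0.004,0,0,0,0,0,1,0.003,0,0,0,0,0,1,0,0,0,0,0,0,1])

```text
clock: 16.25
eef_pos: [0.548, -0.2641, 0.2209]
tool_rot: [-0.469, 0.53, 0.467, 0.53]
ft_force: [0.4, -0.0, -2.9]
grip_width: 0.0291
```

arm_command(moves=[0.002,0,0,0,0,0,1,0.001,0,0,0,0,0,1,0,0,0,0,0,0,1])

```text
clock: 16.5
eef_pos: [0.5481, -0.264, 0.2179]
tool_rot: [-0.469, 0.53, 0.467, 0.53]
ft_force: [-0.6, 0.6, -3.2]
grip_width: 0.0292
```

arm_command(moves=[0.002,0,0,0,0,0,1,0.001,0,0,0,0,0,1,0,0,0,0,0,0,1])

```text
clock: 16.75
eef_pos: [0.5482, -0.264, 0.2149]
tool_rot: [-0.47, 0.53, 0.467, 0.53]
ft_force: [-0.8, 0.0, -2.3]
grip_width: 0.0293
```

arm_command(moves=[0.001,0,0,0,0,0,1,0.001,0,0,0,0,0,1])

```text
clock: 16.92
eef_pos: [0.5483, -0.2641, 0.213]
tool_rot: [-0.47, 0.53, 0.467, 0.53]
ft_force: [0.0, 0.0, -2.0]
grip_width: 0.029
```

arm_command(moves=[0.001,0,0,0,0,0,1,0.001,0,0,0,0,0,1])

```text
clock: 17.08
eef_pos: [0.5484, -0.2641, 0.2109]
tool_rot: [-0.47, 0.53, 0.467, 0.53]
ft_force: [0.3, -0.6, -2.0]
grip_width: 0.0294
```

arm_command(moves=[0.001,0,0,0,0,0,1,0.001,0,0,0,0,0,1])

```text
clock: 17.25
eef_pos: [0.5484, -0.2641, 0.2087]
tool_rot: [-0.47, 0.53, 0.467, 0.53]
ft_force: [-0.6, -0.7, -2.3]
grip_width: 0.0293
```

arm_command(moves=[0.001,0,0,0,0,0,1,0.001,0,0,0,0,0,1])

```text
clock: 17.42
eef_pos: [0.5484, -0.2641, 0.2065]
tool_rot: [-0.47, 0.53, 0.467, 0.53]
ft_force: [0.0, -0.4, -2.5]
grip_width: 0.0292
```

```bash
python3 - <<'E'
from h import *
im,P=wsnap("w15");o=bot.get_obs();print(cur(),o['ft_force'],o['grip_width'])
snap("scene","s15");crop("s15",250,110,370,240,4.6,"s15c")
E
```

```text
[-0.4485  0.5978  0.0096  0.9783 -0.0014 -0.3253] 0.02821826769310218
[[ 0.0029 -0.9924  0.1229  0.5483]
 [-0.003   0.1229  0.9924 -0.2641]
 [-1.     -0.0033 -0.0026  0.2062]
 [ 0.      0.      0.      1.    ]] [-0.9687  0.3219 -2.7034] 0.029553308916749683
```

View pics/w15.png

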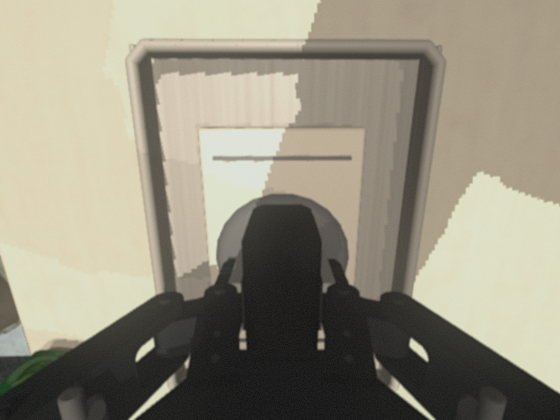

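View pics/s15c.png

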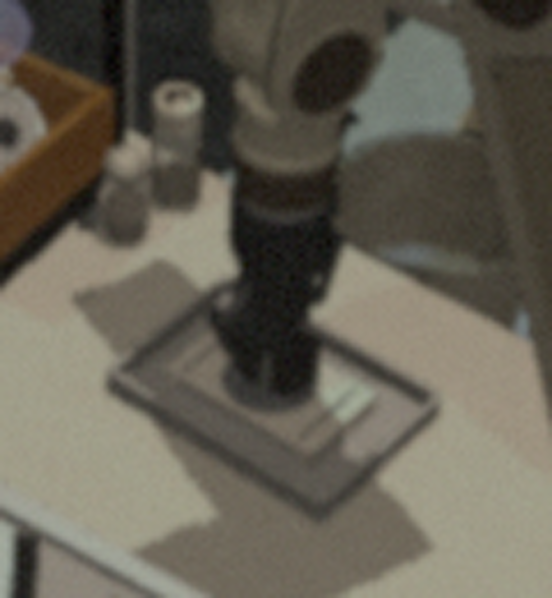

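arm_command(moves=[0.001,0,0,0,0,0,1,0.001,0,0,0,0,0,1])

```text
clock: 17.68
eef_pos: [0.5484, -0.2642, 0.2044]
tool_rot: [-0.47, 0.53, 0.467, 0.53]
ft_force: [0.3, -0.3, -2.8]
grip_width: 0.0293
```

arm_command(moves=[0.001,0,0,0,0,0,1,0.001,0,0,0,0,0,1])

```text
clock: 17.85
eef_pos: [0.5484, -0.2642, 0.2023]
tool_rot: [-0.47, 0.53, 0.467, 0.53]
ft_force: [-2.7, 1.4, 4.0]
grip_width: 0.0294
```

arm_command(moves=[0.0005,0,0,0,0,0,1,0,0,0,0,0,0,0.5,0,0,0,0,0,0,0.2,0,0,0,0,0,0,-0.1,0,0,0,0,0,0,-0.3,0,0,0,0,0,0,-0.3,0,0,0,0,0,0,-0.3,0,0,0,0,0,0,-0.3])

```text
clock: 18.52
eef_pos: [0.5497, -0.2647, 0.2041]
tool_rot: [-0.472, 0.529, 0.465, 0.531]
ft_force: [0.8, 0.6, 0.7]
grip_width: 0.0557
```

arm_command(moves=[-0.004,0,0,0,0,0,-0.3,-0.008,0,0,0,0,0,-0.3,-0.01,0,0,0,0,0,-0.3,-0.012,0,0,0,0,0,-0.3,-0.015,0,0,0,0,0,-0.3,-0.015,0,0,0,0,0,-0.3,-0.015,0,0,0,0,0,-0.3,-0.015,0,0,0,0,0,-0.3,-0.015,0,0,0,0,0,-0.3,0,0,0,0,0,0,-0.3,0,0,0,0,0,0,-0.3])

```text
clock: 19.43
eef_pos: [0.5486, -0.264, 0.3269]
tool_rot: [-0.474, 0.528, 0.463, 0.532]
ft_force: [-0.8, 0.2, 0.2]
grip_width: 0.0554
```

```bash
python3 - <<'E'
from h import *
im,P=wsnap("w16");o=bot.get_obs();print(o['ft_force'],o['grip_width'],o['clock'])
snap("scene","s16");snap("top","t16")
E
```

```text
[-0.4483  0.4893  0.1634  1.2293 -0.0014 -0.3251] 0.037984247252480285
[ 0.5131 -1.0783  0.5965] 0.05545587419362461 19.4833
```

View pics/w16.png

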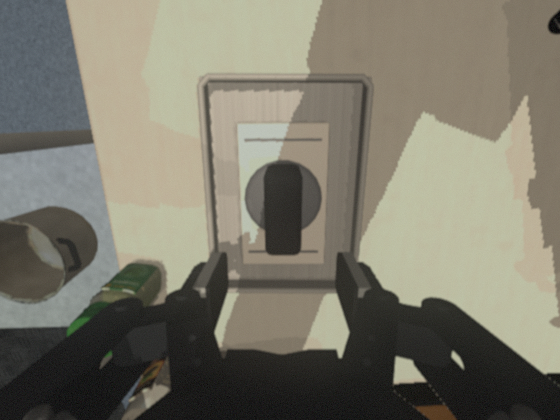

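View pics/s16.png

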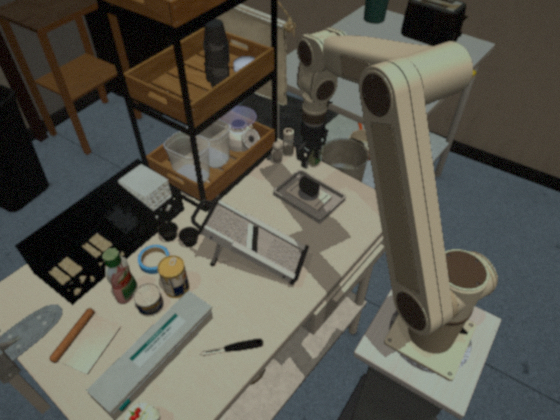

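```bash
python3 - <<'E'
from h import *
P=wl("w16")
pl=np.array([plane(P,u,.026) for u in [(237,122),(328,124),(323,263),(243,262)]])
tr=np.array([plane(P,u,.022) for u in [(199,76),(371,76),(356,287),(214,285)]])
print(pl.mean(0)-tr.mean(0)); print([np.linalg.norm(pl[i]-pl[(i+1)%4]) for i in range(4)],[np.linalg.norm(tr[i]-tr[(i+1)%4]) for i in range(4)])
S0=cv2.imread("pics/scene0.png");S1=cv2.imread("pics/s16.png")
# bystander regions: mean abs difference
for n,(x0,y0,x1,y1) in dict(peeler=(198,335,266,360),tin=(155,255,190,298),jar=(306,138,322,167)).items():
    print(n,np.abs(S0[y0:y1,x0:x1].astype(int)-S1[y0:y1,x0:x1]).mean())
print(bot.job_done())
E
```

```text
[ 0.0042 -0.0025  0.004 ]
[np.float64(0.07916716493072429), np.float64(0.13361237312165478), np.float64(0.08016315142366402), np.float64(0.13441986515130383)] [np.float64(0.14534094946317025), np.float64(0.20201357440393797), np.float64(0.14818891574299906), np.float64(0.20032093871449316)]
peeler 7.254901960784314
tin 6.033222591362127
jar 30.188936781609197
the job is handed in; nothing more can be done
None
```

The pusher is in the wash tray and the job is handed in, with about 19.5 s of the 48 s used. No verdict is reported.

**What I did:** I gripped the bar square to the bed and slid the pusher about 0.2 m up the rails to the upper stop. I eased it back about 1 mm, lifted it off along the bed's normal, levelled and turned it, and lowered it until the tray floor pushed back with about 4 N. Then I opened the fingers and backed away about 120 mm.

**Last checks:**
- **Position:** The last wrist picture shows the pusher upright in the tray, about 5 mm from the tray's centre. The limits are 35 and 37 mm.
- **Flatness:** Its edges look parallel to the tray's. I judged flatness by eye and did not measure the tilt or its height above the floor after release.
- **Contact:** The wrist force had fallen to about 1 N.
- **Peeler and tin:** Both look unchanged in the scene picture.

**What went wrong or disagreed:**
- **Jamming:** My first slide moves were too fast and jammed the pusher, with the wrist force briefly near 99 N against the 120 N limit. I let the arm relax and finished in 3–4 mm steps with the tilt corrected.
- **Top of the rails:** I judged this from the contact with the stop and the pictures. My two estimates of the starting position differed by about 9 mm. At the top they give 0.095 to 0.104 m along the bed, and step 1 needs above 0.099 m.
- **Touchdown:** The tray floor was met about 10 mm lower than I had predicted, so the force showed touchdown and the computed height did not.
- **Spice jar:** The automatic picture comparison flagged its area, where the gripper partly covers it in the scene view. I saw no sign of contact, but I did not confirm its position.

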